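# Feed a carton along the fence of a stamping jig and clamp it

### The arm

A 6-joint arm with a two-finger parallel gripper is mounted at the origin on a cart in front of the work surface, level with it; the furniture and walls round the work are solid. World frame = base frame: x ahead of the robot, y to its left, z up, the work surface at z = 0. Lengths are in m, angles in rad, forces in N, time in s.
With the tool pointing down it reaches from about 0.35 to 0.925 m from the base axis. Payload 6.4 kg.
Tool frame: the origin (TCP) lies at the very end of the fingers, on their centre line; the grasp point (between the pads) lies 19 mm behind it; z points along the fingers, y is the direction in which the jaws open and shut (so a half turn about z gives the same grasp; the last joint's range is limited). The gripper opens to 94 mm and grips with 3 to 60 N. Pads are 16 mm wide; open, the fingers measure 119 mm over their backs; the gripper's body (75 mm by 177 mm) begins 78 mm behind the grasp point.
Start: joints at [-1.488, 0.245, 1.558, -0, 1.339, -0.174], TCP at [0.165, -0.629, 0.205] pointing down, gripper open.
Joint ranges: [-3.13, 3.13], [-1.02, 2.26], [0.13, 2.54], [-0.95, 4.09], [0.21, 2.88], [-2.74, 2.74]. Speed limits (rad/s): [2.57, 2.57, 3.14, 3.14, 3.14, 3.14].

### API

Orientations are given as a rotation vector (axis times angle).
In Python, from rig import telemetry, imaging, job, nets gives the robot as it stands.
- The arm moves only by the tool send_rows, never from a script. Its arguments are lists of equal length, an entry for each row: "delta_pos": the shift along the tool's x, y, z in mm, a list of three; "turn": the turn about the tool's z in degrees; "claw": the opening, from 0 (shut) to 1 (fully open). A call has 1 to 5 rows; each row shifts and turns the pose as measured when the row begins, along the tool's axes as they then stand; what a row does not reach is not made up. A row lasts 1/8 s, in which the tool goes at most 62.5 mm and 10.7 degrees, less where a joint would pass 70% of its speed; a pose out of reach is approached as far as the arm can. A call is refused whole if a number of a shift passes 62.5 or a number of a turn 10.7, either way. A call with a gripper value outside its range is refused whole. The fingers move at their own pace and stop on an object; "squeeze" is the grip in N (left out, the last holds). Time passes only in rows, so rows that do not move let the fingers close. It gives the time, the measured TCP pose, the force and the opening at its end, in the units of the state.
- telemetry.state(): the state, without advancing time (a new reading comes with each control period).
- imaging.camera(name): name is "side" or "top" or "wrist"; returns the picture (400x640x3 uint8, blue, green, red); there is no depth.
- imaging.camera_model(name): a dict with "fovy" (degrees; the focal length in pixels is half the picture's height over the tangent of half this angle, whatever the lens; pixels are square), "cx", "cy" (the principal point, pixels), "rvec" (rotation vector, rad) and "tvec" (3), from world to camera coordinates, as OpenCV has them. Camera axes: x right, y down, z forward; pixel columns grow to the right and rows downward; lengths in m; the calibration is good to about 2 mm. A picture is of the moment at which its call begins: read the wrist's pose just before it. camera_model takes no time and is no camera call; for the wrist camera it gives the pose at the moment of the call.
- job.hand_in(): hands the job in, once; it reports no verdict.
Trained networks look in the newest picture that a camera, given by its name, has taken for a name from the list of things; names that differ only in an ending like _2 or _b are one class to them, and where a whole thing is asked for, a point or a joint stands for the part that bears it (a point fixed in the world has none). Each returns a list of dicts, best first, with "score" (0 to 1); they miss things now and then, are a little off and sometimes report something else, mostly with a low value. They report only what shows in the picture. A call takes as long as a camera call.
- nets.spot_in(name, camera): "point" ([row, column] in pixels, amid what is visible of it).
- nets.silhouettes(name, camera): "mask" (400x640 bool, what is visible of it) and "point" ([row, column] in pixels, amid what is visible of it).
The state is a dict: "t": time; "qpos": joint angles; "dq": joint speeds; "joint_torque": joint torques, N m; "position": TCP position; "tcp_rot": TCP orientation; "ft_force": force on the tool from outside, world axes, zero at the start; "torque": the same for the moment, N m; "grip_width": finger opening in m.
Only numpy, scipy, OpenCV 4.12 (cv2) and the standard library are available. Lean on these libraries where they do the work, as an engineer would, in place of code of your own. Each camera call takes 0.05 s, during which the arm holds its last target.

### The job

Load the green carton into the stamping jig for date-stamping: with the wooden push stick, never touching the carton with the gripper, draw it snug along the fence, then feed it under the sprung roller, always snug and straight on the fence, until the sprung stop is pressed fully home; push gently so that the carton is not crushed. With the carton home, swing the clamp's red-knobbed lever over to its end so that the pad holds the carton, and finish with the stick lying flat on the counter, off the jig. Leave the date stamp, the ink pad and the small white carton where they are.

Things in the scene. Friction and masses are not known exactly. Their poses are not given: they have to be found in the camera images.
- jig: stamping jig fixed on the counter: a white-topped board, its top 16 mm above the origin (on the counter), x -85 to +45, y -165 to +140 mm, and to x = +98 under the clamp. x points across the lane away from the fence, the feed runs towards -y, z up. The lane is the strip beside the fence; it runs under the roller to the stop at the -y end. The clamp's fixed parts, y -142 to -65, are below 60 mm
- fence (a point): middle of the top edge of the fence's working face: an aluminium rail, 34 mm high above the board, all along the lane on the robot's side. The face looks to the jig's +x and lies at x = -55 mm in the jig's frame, as long as the board; 25 mm deep behind it. A carton snug on it has its origin at x = -24 mm
- roller_mid (a point): lowest point, at rest, of the black hold-down roller: 54 mm wide, 30 mm across, axis along the jig's x, 24.5 mm above the board at jig y = -42. Sprung: it rises by itself as a carton is pushed under it (some 6 to 9 N to enter, 3 to 5 N of drag after). Its frame is two rods at jig x = -76 and +25 and a cross bar, up to 101 mm above the counter
- collar_carton: the green carton, 62 (its x) x 110 (its y) x 28 mm, 0.12 kg, origin at the centre of its underside; it starts on the board before the roller, off the fence and askew. Snug on the fence its origin is at x = -24 mm in the jig's frame, with its y along the jig's y
- push_stick: push stick, lying flat: a light wood sole 44 mm wide, 14 thick, y -42 to +87, with an upright darker grip on top, 16 mm thick (across x), 74 long (along y), z 14 to 68. Origin on the underside below the grip's middle; y points to the nose, whose black rubber face (40 wide, z 2 to 22) is at y = +95; the nose block, last 30 mm, is 24 mm high. 0.2 kg
- lever (a joint): turn of the clamp's lever about its upright pivot, rad: 0 to 0.2 open as found, grows clockwise seen from above; a crank and link drive the clamp rod; it passes dead centre at 1.7 and rests at its end at 2.0, held there by the sprung pad. Light: about 1 to 3 N at the knob
- lever_knob (a point): middle of the upright red knob at the end of the lever, 50 mm from the pivot; the knob is 15 to 19 mm across, free-standing on the lever arm from 50 to 93 mm above the counter, this point 74 mm above it
- lever_pivot (a point): the lever's upright pivot, 50 mm above the counter; the lever arm is 14 mm wide and its top 50.5 mm above the counter
- stop_nose (a joint): how far the stop's rubber nose is pushed in, m: 0 free, 0.006 home against the solid stop. Light spring, 1.2 N at most, less than the carton's drag, so the carton stays when let go. The stop is an aluminium block with a thumbscrew, up to 60 mm above the board, set on the -y end of the fence; the front of its free nose is between jig y = -118 and -136 mm, not told where: feel for it
- clamp_pad: round black rubber pad, 18 mm across, at the end of the clamp rod, 31 mm above the counter; with the lever open it stands 14 mm off the side of a carton that is snug on the fence; the origin is at the pad's back, on the rod
- date_stamp: date stamp with a turned wooden handle, 31 x 52 x 88 mm, standing behind the jig; origin at the centre of its underside
- stamp_pad: blue ink pad, 74 x 105 x 14 mm, lying behind the jig; origin at the centre of its underside
- button_box: small white and pale blue carton, 55 x 85 x 30 mm, lying right of the jig, in front of the fixed black receipt printer (165 mm tall: carry things over or round it); origin at the centre of its underside

How it is judged:
On the way, in this order (a step that is already met when the one before it is completed fails the run):
1. the carton lies snug along the fence before it reaches the roller (x of collar_carton in the frame of jig below -0.0215 m and angle between the y axis of collar_carton and the y axis of jig, either way round below 0.04 rad and y of collar_carton in the frame of jig above 0.025 m), for 0.1 s.
2. the carton has pushed the stop's nose home, with the lever still open (value of joint stop_nose above 0.0045 m and x of collar_carton in the frame of jig below -0.021 m and value of joint lever below 0.6 rad), for 0.1 s.
At the end, for the whole second after the job is handed in: the carton is snug on the fence (within 2.5 mm and 0.04 rad) with the stop's nose pushed in at least 4 of its 6 mm, the lever past centre (over 1.85 rad) and the pad pressing the carton with more than 4 N; the push stick lies flat and still on the counter, not on the jig (value of joint stop_nose above 0.004 m and x of collar_carton in the frame of jig below -0.0215 m and angle between the y axis of collar_carton and the y axis of jig, either way round below 0.04 rad and value of joint lever above 1.85 rad and contact force between clamp_pad and collar_carton above 4 N and linear speed of each of collar_carton, push_stick below 0.01 m/s and height (world z) of push_stick below 0.006 m and angle between push_stick's own z axis and vertical below 0.1 rad); the robot touches nothing.
It fails at once if the carton is under the roller while more than 4 mm off the fence or more than 0.06 rad askew (it would crease) (y of collar_carton in the frame of jig below 0.022 m and (x of collar_carton in the frame of jig above -0.02 m or angle between the y axis of collar_carton and the y axis of jig, either way round above 0.06 rad)).
It fails at once if the gripper's fingers touch the carton (contact force between the fingers and collar_carton above 0.5 N).
It fails at once if the carton is pushed with more than 40 N (contact force between push_stick and collar_carton above 40 N).
It fails at once if the date stamp, the ink pad or the small white carton is shifted by more than 20 mm (distance of any of date_stamp, stamp_pad, button_box from where it was at the start of the episode above 0.02 m).
It also fails if it takes over 69 s, if anything falls off the work surface, if the arm or the gripper's body presses on something with over 40 N, if the wrist force passes 120 N, or if a joint passes its speed limit or range.

## Working session

There is one attempt and no reset: what is moved stays moved. The work goes in short steps, Python scripts to look and compute and a tool call to move; the robot and the scene stay as the last step left them, time stands still between calls to the robot, and variables do not carry over. Pictures are saved under pics/ and viewed, and the job is handed in when it is done.

Besides the shell and the picture viewer there is one more tool, called after ">>>" by a JSON object that holds its "api" and its "payload". send_rows: Moves the arm, as the interface text tells. Its arguments: {"type":"object","properties":{"delta_pos":{"type":"array"},"turn":{"type":"array"},"claw":{"type":"array"},"squeeze":{"type":"number"}},"required":["delta_pos","turn","claw"]}

```bash
ls; mkdir -p pics
python3 - <<'E'
from rig import telemetry, imaging
import cv2
print(telemetry.state())
for n in ["side","top","wrist"]:
    im=imaging.camera(n); cv2.imwrite(f"pics/a_{n}.png",im); print(n,imaging.camera_model(n))
E
```

```text
pics
{'t': 0.0, 'qpos': array([-1.48812338e+00,  2.45816174e-01,  1.55902564e+00, -2.61759501e-05,
        1.33867877e+00, -1.74110486e-01]), 'dq': array([-0.00014919,  0.00012415, -0.00058167,  0.00062775,  0.0012157 ,
        0.00064192]), 'joint_torque': array([ 3.87366811e-06, -4.15837991e+01, -3.14603162e+01,  6.84501277e-02,
        3.32711125e-02, -1.36579033e-04]), 'position': array([ 0.16502218, -0.62807503,  0.20433777]), 'tcp_rot': array([-3.11382208e+00, -4.02009886e-01, -9.83818770e-05]), 'ft_force': array([-0.086906  ,  0.59817682, -0.53740397]), 'torque': array([-0.03896792,  0.03321344,  0.00127891]), 'grip_width': 0.09363902897920454}
side {'fovy': 52.174667312928825, 'cx': 310.1200720918163, 'cy': 198.92486430017024, 'rvec': array([ 2.25414981, -0.11758362,  0.05761767]), 'tvec': array([-0.58804119,  0.12833809,  1.19983593])}
top {'fovy': 42.16365011866682, 'cx': 312.3850418056416, 'cy': 205.46606168137478, 'rvec': array([ 2.16599676, -2.20823116,  0.06926477]), 'tvec': array([0.04723962, 0.59700419, 1.38088064])}
wrist {'fovy': 71.06101152644416, 'cx': 317.204202201717, 'cy': 194.06838741467382, 'rvec': array([-2.32560203,  1.79201625,  0.22654003]), 'tvec': array([-0.64930633, -0.02670645,  0.39066252])}
```

View pics/a_side.png

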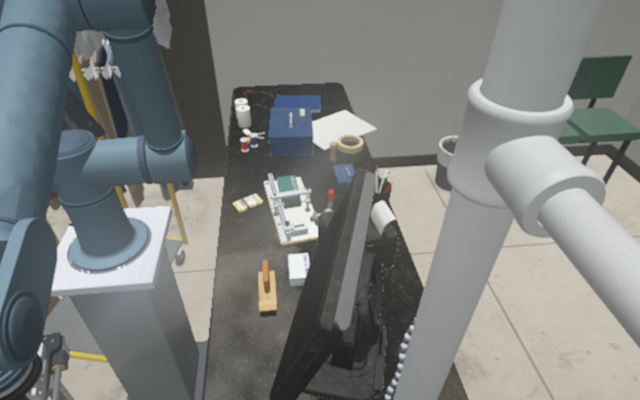

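View pics/a_top.png

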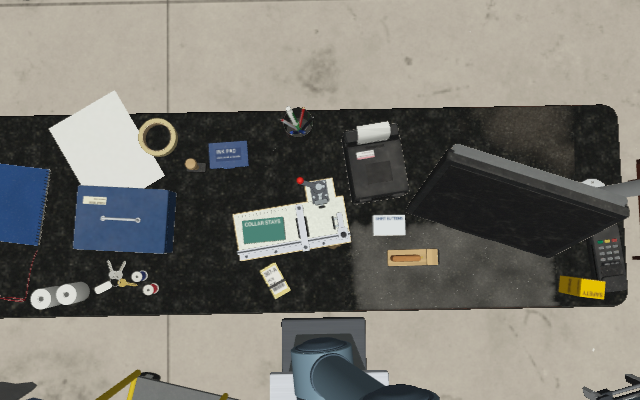

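View pics/a_wrist.png

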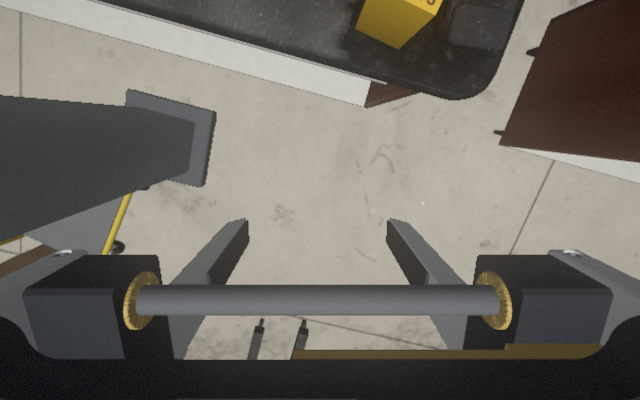

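```bash
cat > h.py <<'E'
from rig import telemetry, imaging, job, nets
import cv2, numpy as np
from scipy.spatial.transform import Rotation as R
def cam(n):
    m=imaging.camera_model(n); f=200/np.tan(np.radians(m['fovy']/2))
    K=np.array([[f,0,m['cx']],[0,f,m['cy']],[0,0,1]]); return K,R.from_rotvec(m['rvec']).as_matrix(),np.array(m['tvec'])
def unproj(n,uv,z,c=None):   # uv=(col,row)
    K,r,t=c or cam(n); d=r.T@np.linalg.inv(K)@np.array([uv[0],uv[1],1.]); o=-r.T@t
    return o+d*(z-o[2])/d[2]
def proj(n,P,c=None):
    K,r,t=c or cam(n); p=K@(r@np.atleast_2d(P).T+t[:,None]); return (p[:2]/p[2]).T
E
python3 - <<'E'
from h import *
im=cv2.imread("pics/a_top.png")
cv2.imwrite("pics/a_topz.png",cv2.resize(im[165:275,225:445],None,fx=3.6,fy=3.6,interpolation=cv2.INTER_CUBIC))
imaging.camera("top")
for n,z in [("jig",.016),("collar_carton",.044),("push_stick",.014),("lever_knob",.09),("clamp_pad",.031),("button_box",.03),("date_stamp",.08),("stamp_pad",.014),("lever_pivot",.05)]:
    for d in nets.silhouettes(n,"top")[:2]:
        p=d["point"]; m=d["mask"]; print(n,round(d["score"],2),p,m.sum(),unproj("top",(p[1],p[0]),z).round(3), cv2.minAreaRect(np.argwhere(m)[:,::-1].astype(np.float32)) if m.sum() else '')
E
```

```text
jig 0.86 [222.3, 304.5] 4885 [0.553 0.058 0.016] ((288.859375, 217.10247802734375), (74.87084197998047, 114.51004791259766), 78.36637115478516)
jig 0.66 [155.3, 228.3] 1002 [0.739 0.262 0.016] ((228.32879638671875, 154.76071166992188), (26.386014938354492, 38.736915588378906), 86.42366790771484)
collar_carton 0.7 [166.5, 194.9] 238 [0.706 0.347 0.044] ((195.5495147705078, 165.0049591064453), (21.393299102783203, 13.433002471923828), 5.710593223571777)
collar_carton 0.56 [229.7, 264.8] 998 [0.534 0.163 0.044] ((263.2524719238281, 230.02474975585938), (23.781389236450195, 42.48808670043945), 84.2894058227539)
push_stick 0.8 [257.7, 413.3] 882 [ 0.452 -0.233  0.014] ((413.4590148925781, 256.6888122558594), (17.897512435913086, 53.0366096496582), 88.21009063720703)
lever_knob 0.55 [180.9, 313.4] 265 [0.656 0.032 0.09 ] ((311.0276184082031, 183.0382843017578), (29.52771759033203, 13.793662071228027), 27.645973205566406)
clamp_pad 0.36 [164.7, 193.9] 226 [0.713 0.353 0.031] ((195.5, 165.5), (21.366436004638672, 12.493931770324707), 5.19442892074585)
button_box 0.63 [223.7, 390.0] 703 [ 0.544 -0.171  0.03 ] ((388.5, 224.5), (21.0, 33.0), 90.0)
date_stamp 0.52 [167.3, 195.7] 210 [0.699 0.337 0.08 ] ((196.01156616210938, 164.9248504638672), (20.679779052734375, 12.468689918518066), 8.746162414550781)
stamp_pad 0.82 [153.9, 229.5] 1045 [0.744 0.259 0.014] ((228.5, 154.0), (28.0, 39.0), 90.0)
stamp_pad 0.2 [223.6, 303.4] 4777 [0.55  0.061 0.014] ((289.16796875, 215.9239959716797), (73.4324722290039, 113.59225463867188), 79.69515228271484)
lever_pivot 0.86 [222.2, 305.2] 4990 [0.552 0.055 0.05 ] ((288.98748779296875, 216.5185546875), (73.79183197021484, 114.36151123046875), 79.04593658447266)
```

View pics/a_topz.png

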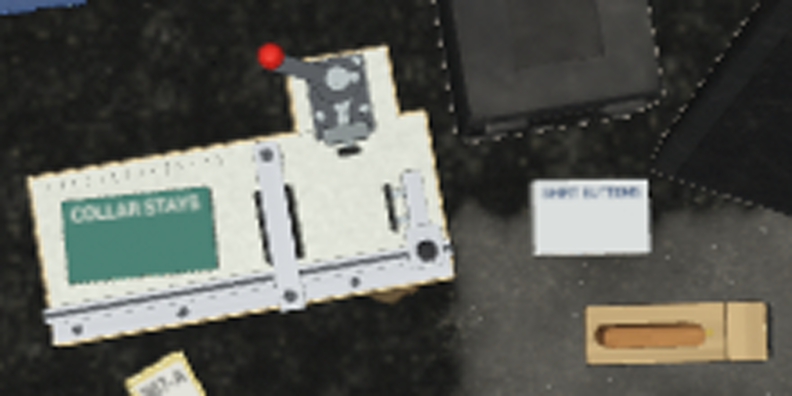

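```bash
cat >> h.py <<'E'
def yaw(st):
    M=R.from_rotvec(st['tcp_rot']).as_matrix(); return np.degrees(np.arctan2(M[1,0],M[0,0]))
def plan(pts, vmax=55, rmax=10, show=True):
    """pts: list of (x,y,z,yawdeg) world; prints rows"""
    st=telemetry.state(); p=np.array(st['position'])*1000; M=R.from_rotvec(st['tcp_rot']).as_matrix(); yw=yaw(st)
    print("t",round(st['t'],3),"at",p.round(1),"yaw",round(yw,2),"F",st['ft_force'].round(2),"g",round(st['grip_width'],4),"tilt",M[:,2].round(3))
    D=[];T=[]
    for (x,y,z,w) in pts:
        tgt=np.array([x,y,z])*1000
        n=int(max(np.ceil(np.linalg.norm(tgt-p)/vmax),np.ceil(abs(w-yw)/rmax),1))
        dp=(tgt-p)/n; dw=(w-yw)/n
        for i in range(n):
            a=np.radians(yw); c,s=np.cos(a),np.sin(a)
            D.append([round(c*dp[0]+s*dp[1],1),round(s*dp[0]-c*dp[1],1),round(-dp[2],1)]); T.append(round(-dw,1)); p=p+dp; yw+=dw
    for i in range(0,len(D),5): print(D[i:i+5],T[i:i+5])
E
python3 - <<'E'
from h import *
plan([(0.13,-0.48,.25,40),(0.33,-0.33,.30,70),(0.45,-.10,.33,90)])
K,r,t=cam("wrist"); print(-r.T@t, r.T[:,2], r.T[:,0])
E
```

```text
t 0.65 at [ 165.1 -628.7  205.5] yaw 14.71 F [ 0.19  0.43 -0.21] g 0.0938 tilt [ 0.  0. -1.]
[[np.float64(1.3), np.float64(-50.9), np.float64(-14.8)], [np.float64(8.7), np.float64(-50.2), np.float64(-14.8)], [np.float64(16.0), np.float64(-48.4), np.float64(-14.8)], [np.float64(49.9), np.float64(2.7), np.float64(-10.0)], [np.float64(49.4), np.float64(7.9), np.float64(-10.0)]] [np.float64(-8.4), np.float64(-8.4), np.float64(-8.4), np.float64(-6.0), np.float64(-6.0)]
[[np.float64(48.3), np.float64(13.1), np.float64(-10.0)], [np.float64(46.6), np.float64(18.0), np.float64(-10.0)], [np.float64(44.5), np.float64(22.8), np.float64(-10.0)], [np.float64(51.4), np.float64(6.8), np.float64(-6.0)], [np.float64(50.8), np.float64(10.4), np.float64(-6.0)]] [np.float64(-6.0), np.float64(-6.0), np.float64(-6.0), np.float64(-4.0), np.float64(-4.0)]
[[np.float64(50.0), np.float64(13.9), np.float64(-6.0)], [np.float64(48.9), np.float64(17.4), np.float64(-6.0)], [np.float64(47.6), np.float64(20.7), np.float64(-6.0)]] [np.float64(-4.0), np.float64(-4.0), np.float64(-4.0)]
[ 0.2339279  -0.61055383  0.38514816] [-0.23928505 -0.06322342 -0.96888878] [ 2.54735588e-01 -9.67010726e-01  1.89196262e-04]
```

>>> {"api": "send_rows", "payload": {"delta_pos": [[1,-51,-15],[9,-50,-15],[16,-48,-15],[50,3,-10],[49,8,-10]], "turn": [-8.4,-8.4,-8.4,-6,-6], "claw": [1,1,1,1,1]}}

```text
t: 1.27
position: [0.2071, -0.4153, 0.2699]
tcp_rot: [-2.811, -1.394, -0.002]
ft_force: [0.8, 0.0, 0.1]
grip_width: 0.0939
```

>>> {"api": "send_rows", "payload": {"delta_pos": [[48,13,-10],[47,18,-10],[44,23,-10],[51,7,-6],[51,10,-6]], "turn": [-6,-6,-6,-4,-4], "claw": [1,1,1,1,1]}}

```text
t: 1.9
position: [0.376, -0.2252, 0.3155]
tcp_rot: [2.413, 2.009, 0.003]
ft_force: [0.2, 0.4, 0.1]
grip_width: 0.0943
```

```bash
sed -i 's/D.append(\[round(c\*dp\[0\]+s\*dp\[1\],1),round(s\*dp\[0\]-c\*dp\[1\],1),round(-dp\[2\],1)\])/D.append([float(round(v,1)) for v in (c*dp[0]+s*dp[1],s*dp[0]-c*dp[1],-dp[2])])/; s/T.append(round(-dw,1))/T.append(float(round(-dw,1)))/' h.py
python3 - <<'E'
from h import *
plan([(0.45,-.10,.33,90)])
cv2.imwrite("pics/b_wrist.png",imaging.camera("wrist"))
E
```

```text
t 1.9 at [ 376.  -225.2  315.5] yaw 79.55 F [0.2  0.42 0.12] g 0.0943 tilt [ 0.003 -0.    -1.   ]
[[45.5, 16.7, -4.8], [44.4, 19.4, -4.8], [43.1, 22.1, -4.8]] [-3.5, -3.5, -3.5]
```

View pics/b_wrist.png

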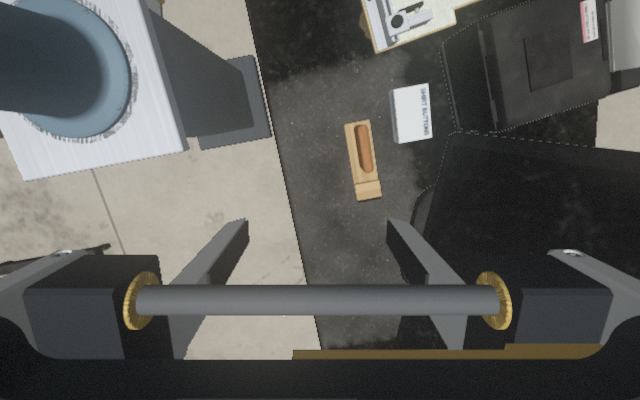

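>>> {"api": "send_rows", "payload": {"delta_pos": [[45,17,-5],[44,19,-5],[43,22,-5]], "turn": [-4,-4,-4], "claw": [1,1,1]}}

```text
t: 2.33
position: [0.4507, -0.0928, 0.3333]
tcp_rot: [2.175, 2.259, 0.008]
ft_force: [1.0, -0.4, 0.5]
grip_width: 0.0942
```

Run:
```python
from h import *
plan([(0.45,-.10,.33,90)])
im=imaging.camera("wrist")
c=cam("wrist"); np.savez("c_wrist.npz",K=c[0],r=c[1],t=c[2])
cv2.imwrite("pics/c_wrist.png",im)
cv2.imwrite("pics/c_wristz.png",cv2.resize(im[0:230,230:550],None,fx=2.5,fy=2.5,interpolation=cv2.INTER_CUBIC))
for n in ["jig","collar_carton","push_stick","lever_knob","clamp_pad","button_box","lever_pivot"]:
    for d in nets.silhouettes(n,"wrist")[:2]: print(n,round(d["score"],2),d["point"],d["mask"].sum())
```

```text
t 2.325 at [450.7 -92.8 333.3] yaw 92.16 F [ 1.05 -0.41  0.48] g 0.0942 tilt [ 0.008 -0.    -1.   ]
[[-7.2, -1.0, 3.3]] [2.2]
jig 0.72 [86.9, 387.9] 11507
collar_carton 0.62 [18.9, 377.9] 1758
push_stick 0.57 [235.1, 316.5] 1495
lever_knob 0.64 [90.1, 450.7] 919
clamp_pad 0.5 [106.1, 406.8] 60
button_box 0.71 [208.7, 366.2] 1555
lever_pivot 0.9 [82.7, 385.7] 11541
```

View pics/c_wristz.png

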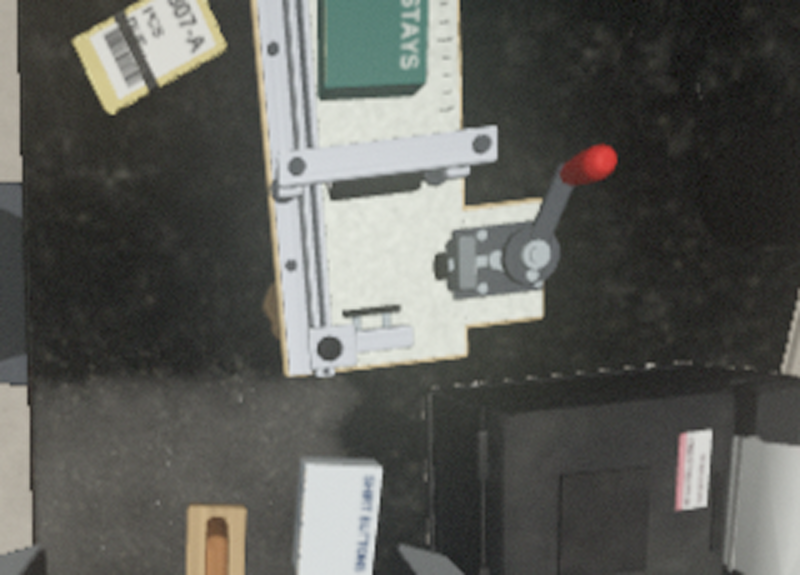

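```bash
cat > fit.py <<'E'
from h import *
from scipy.optimize import least_squares
z=np.load("c_wrist.npz"); cw=(z['K'],z['r'],z['t']); ct=cam("top")
zc=lambda u,v:(230+u/2.5-.3,v/2.5-.3); za=lambda u,v:(225+u/3.6-.36,165+v/3.6-.36)
obs=[("w",(-85,-165,16),zc(287,376)),("w",(45,-165,16),zc(467,356)),("w",(98,-142,16),zc(543,319)),("w",(98,-65,16),zc(543,198)),
("t",(45,140,16),za(28,177)),("t",(45,-165,16),za(428,111)),("t",(-85,-165,16),za(454,276)),("t",(-85,140,16),za(55,346)),("t",(98,-65,16),za(288,60)),("t",(98,-142,16),za(387,45))]
def w(p,P):
    a=p[2];c,s=np.cos(a),np.sin(a);P=np.array(P)/1000
    return np.array([p[0]+c*P[0]-s*P[1],p[1]+s*P[0]+c*P[1],P[2]])
def res(p):
    o=[]
    for c,P,uv in obs:
        o+=list((proj(None,w(p,P),cw if c=="w" else ct)[0]-uv)*(1 if c=="w" else 2.2))
    return o
s=least_squares(res,[.55,.06,.1],loss="soft_l1"); 
if __name__=="__main__":
    print(s.x, np.degrees(s.x[2])); print(np.array(res(s.x)).reshape(-1,2).round(1))
    np.save("jig.npy",s.x)
    for P in [(-24,0,0),(-55,-165,50),(-55,0,50)]: print(P,w(s.x,P))
E
python3 fit.py
```

```text
[0.5576859  0.10852585 0.15290581] 8.760857694384871
[[-2.2  3.3]
 [-0.8  3.3]
 [-1.1  1.5]
 [-0.8  2.9]
 [-1.1 -1. ]
 [-1.3 -3. ]
 [ 1.4  0.4]
 [-0.5  0.5]
 [-3.  -0.2]
 [-2.1 -1.6]]
(-24, 0, 0) [0.53396591 0.10487039 0.        ]
(-55, -165, 50) [ 0.52845886 -0.06292613  0.05      ]
(-55, 0, 50) [0.5033276  0.10014876 0.05      ]
```

```bash
python3 -c "
from h import *
plan([(0.52,.05,.34,98)])"
```

```text
t 2.725 at [449.7 -95.1 332.7] yaw 91.93 F [ 0.25 -0.6  -0.91] g 0.094 tilt [ 0.007  0.    -1.   ]
[[47.6, 25.0, -2.4], [46.6, 26.7, -2.4], [45.7, 28.3, -2.4]] [-2.0, -2.0, -2.0]
```

>>> {"api": "send_rows", "payload": {"delta_pos": [[48,25,-2],[47,27,-2],[46,28,-2],[0,0,0]], "turn": [-2,-2,-2,0], "claw": [1,1,1,1]}}

```text
t: 3.22
position: [0.5218, 0.0492, 0.3388]
tcp_rot: [2.07, 2.355, 0.006]
ft_force: [-0.3, -1.2, 0.0]
grip_width: 0.0942
```

Run:
```python
from h import *
st=telemetry.state(); print(st['position'],yaw(st),np.abs(st['dq']).max())
c=cam("wrist"); im=imaging.camera("wrist"); np.savez("d_wrist.npz",K=c[0],r=c[1],t=c[2])
c2=cam("wrist"); print(c[2]-c2[2])
cv2.imwrite("pics/d_wrist.png",im)
cv2.imwrite("pics/d_wristz.png",cv2.resize(im[0:230,200:520],None,fx=2.5,fy=2.5,interpolation=cv2.INTER_CUBIC))
```

```text
[0.52183457 0.04915411 0.33881409] 97.36392379660782 0.05563405463027101
[-6.01547199e-04  4.03957627e-04  2.91706188e-05]
```

View pics/d_wristz.png

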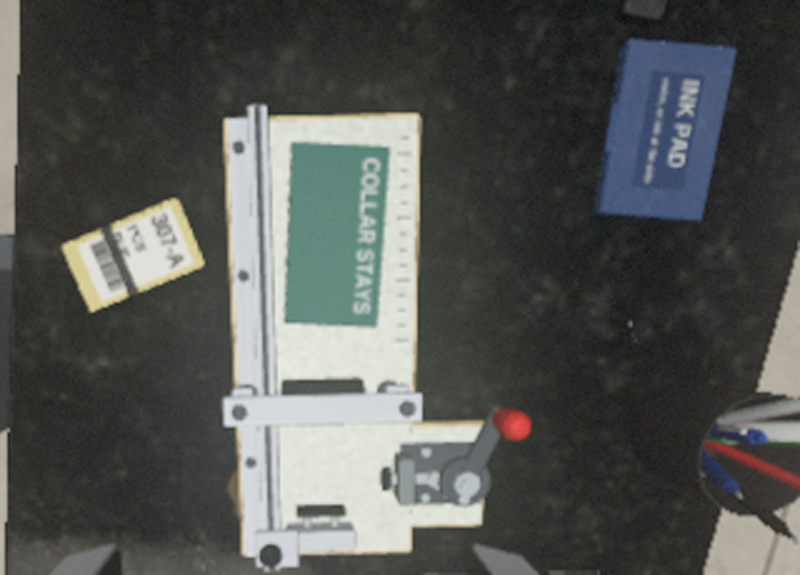

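```bash
cat > fit2.py <<'E'
import fit
from fit import *
z=np.load("d_wrist.npz"); cw=(z['K'],z['r'],z['t'])
zd=lambda u,v:(200+u/2.5-.3,v/2.5-.3)
fit.cw=cw
fit.obs=[o for o in obs if o[0]=="t"]+[("w",(45,140,16),zd(421,113)),("w",(-85,140,16),zd(223,118)),("w",(45,-165,16),zd(411,553)),("w",(-85,-165,16),zd(244,554)),("w",(98,-65,16),zd(485,421)),("w",(98,-142,16),zd(480,525))]
s=least_squares(res,[.55,.06,.1],loss="soft_l1"); print(s.x,np.degrees(s.x[2])); print(np.array(res(s.x)).reshape(-1,2).round(1))
fit.obs=[o for o in fit.obs if o[0]=="w"]
s=least_squares(res,[.55,.06,.1]); print("wrist only",s.x,np.degrees(s.x[2])); print(np.array(res(s.x)).reshape(-1,2).round(1))
np.save("jig.npy",s.x)
j=s.x
def tojig(P):
    a=j[2];d=P[:2]-j[:2];c,s_=np.cos(a),np.sin(a);return np.array([c*d[0]+s_*d[1],-s_*d[0]+c*d[1]])*1000
if __name__=="__main__":
    C=[unproj(None,zd(*q),.044,cw) for q in [(292,143),(391,147),(378,326),(285,322)]]
    for q in C: print("carton",tojig(q).round(1))
    for n,q,h in [("knob",(515,424),.091),("pivot",(467,485),.055)]: print(n,tojig(unproj(None,zd(*q),h,cw)).round(1),unproj(None,zd(*q),h,cw))
    print("stopnose", tojig(unproj(None,zd(322,508),.035,cw)), "stick from b later")
    for P in [(-55,140,50),(-55,-165,50),(-24,20,44)]: print(P,((proj(None,w(j,P),cw)[0]-[200,0])*2.5).round())
E
python3 fit2.py
```

```text
[0.55699257 0.10728327 0.14606013] 8.368629199586696
[[ 0.  -1.2]
 [ 0.2 -1.6]
 [ 2.2  1.9]
 [-0.   0.3]
 [-1.4  0.6]
 [-0.4 -0.4]
 [ 0.2 -0.2]
 [-0.3 -0.8]
 [-0.4  0.4]
 [-2.   1.3]
 [ 0.6  0.6]
 [ 0.4 -0.4]]
wrist only [0.55731207 0.1073807  0.14888556] 8.53051396904522
[[ 0.2 -0.3]
 [-0.4 -0.7]
 [ 0.   0.3]
 [-1.5  1.3]
 [ 0.9  0.5]
 [ 0.8 -0.6]]
carton [-40.  117.4]
carton [ 21.6 114. ]
carton [14.6  5.4]
carton [-46.8   9.2]
knob [ 94.1 -53.9] [0.65835832 0.06805396 0.091     ]
pivot [  75.3 -101.6] [0.64686488 0.01807704 0.055     ]
stopnose [ -23.21029123 -121.70181524] stick from b later
(-55, 140, 50) [266. 100.]
(-55, -165, 50) [278. 572.]
(-24, 20, 44) [319. 304.]
```

Run:
```python
from h import *
im=cv2.imread("pics/b_wrist.png"); a=cv2.imread("pics/a_top.png"); s=cv2.imread("pics/a_side.png")
A=cv2.resize(im[60:260,320:560],None,fx=3.3,fy=3.3,interpolation=cv2.INTER_CUBIC)
cv2.imwrite("pics/b1.png",A)
f=lambda q:cv2.convertScaleAbs(q,alpha=2.2,beta=20)
cv2.imwrite("pics/b2.png",f(cv2.resize(a[120:280,380:640],None,fx=3,fy=3,interpolation=cv2.INTER_CUBIC)))
cv2.imwrite("pics/b3.png",f(cv2.resize(s[160:400,200:460],None,fx=2.4,fy=2.4,interpolation=cv2.INTER_CUBIC)))
```

```text
(no output)
```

View pics/b1.png

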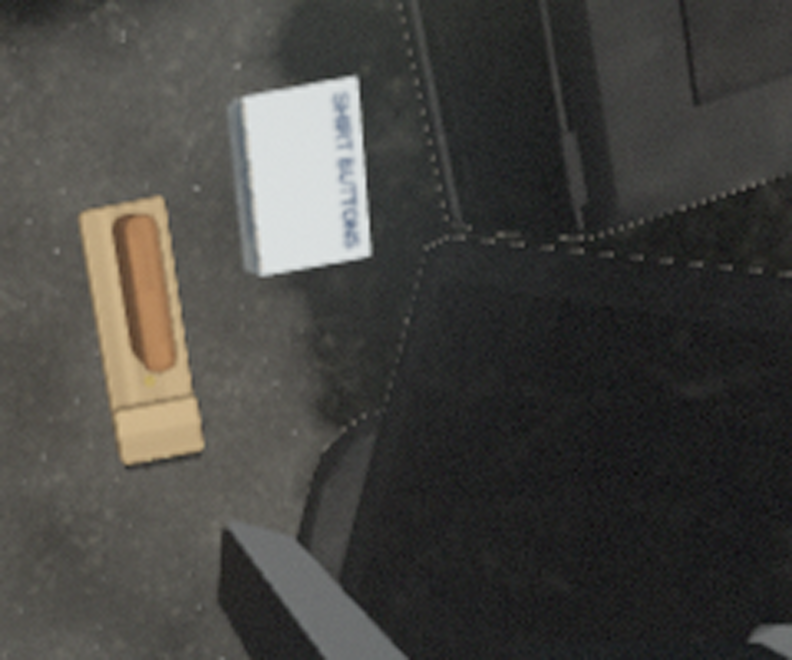

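View pics/b2.png

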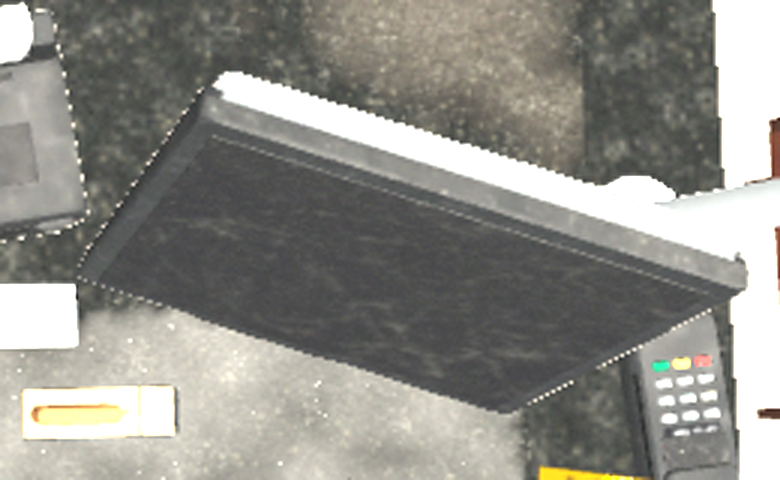

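View pics/b3.png

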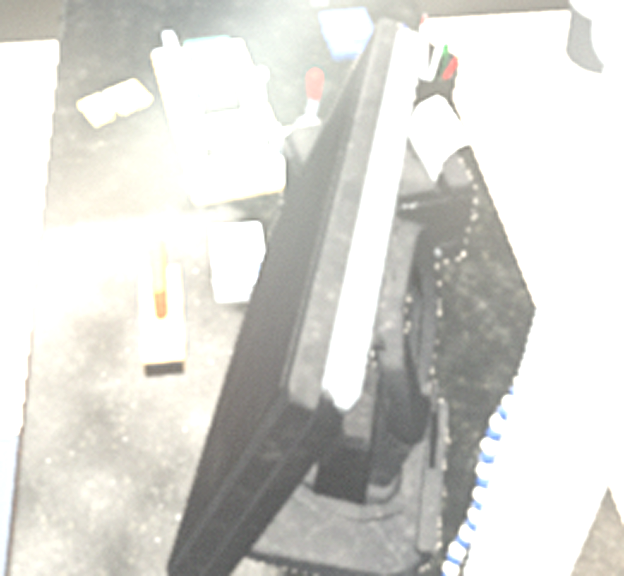

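Run:
```python
from h import *
# b camera: reconstruct from TCP pose b using current wrist cam relation
st=telemetry.state(); K,r,t=cam("wrist"); M=R.from_rotvec(st['tcp_rot']).as_matrix(); p=np.array(st['position'])
C=-r.T@t; cT=M.T@(C-p); RT=M.T@r.T
Mb=R.from_rotvec([2.413,2.009,.003]).as_matrix(); pb=np.array([.376,-.2252,.3155])
rb=(Mb@RT).T; tb=-rb@(pb+Mb@cT); cb=(K,rb,tb)
for uvt,uvb in [((406.7,213.3),(436.7,184)),((406.7,213.3),(320+425/3.3,60+245/3.3)),((451,147),(320+425/3.3,60+245/3.3))]:
  for z in np.arange(0,.5,.05): print(round(z,2),unproj("top",uvt,z)[:2].round(3),unproj(None,uvb,z,cb)[:2].round(3))
  print()
b1=lambda u,v:(320+u/3.3-.3,60+v/3.3-.3)
print("stick sole tail corners z14",[unproj(None,b1(*q),.014,cb)[:2].round(4) for q in [(80,213),(163,196)]], "nose top corners z24",[unproj(None,b1(*q),.024,cb)[:2].round(4) for q in [(125,465),(203,450)]])
a=lambda u,v:(225+u/3.6-.36,165+v/3.6-.36)
print("top: tail",[unproj("top",a(*q),.014)[:2].round(4) for q in [(587,362),(587,307)]],"nose",[unproj("top",a(*q),.024)[:2].round(4) for q in [(767,360),(767,303)]])
```

```text
0.0 [ 0.573 -0.222] [ 0.583 -0.3  ]
0.05 [ 0.57  -0.213] [ 0.563 -0.285]
0.1 [ 0.568 -0.204] [ 0.543 -0.271]
0.15 [ 0.566 -0.195] [ 0.524 -0.256]
0.2 [ 0.563 -0.186] [ 0.504 -0.241]
0.25 [ 0.561 -0.177] [ 0.484 -0.227]
0.3 [ 0.559 -0.168] [ 0.465 -0.212]
0.35 [ 0.556 -0.159] [ 0.445 -0.197]
0.4 [ 0.554 -0.15 ] [ 0.425 -0.183]
0.45 [ 0.552 -0.14 ] [ 0.406 -0.168]

0.0 [ 0.573 -0.222] [ 0.61  -0.215]
0.05 [ 0.57  -0.213] [ 0.588 -0.209]
0.1 [ 0.568 -0.204] [ 0.565 -0.203]
0.15 [ 0.566 -0.195] [ 0.543 -0.197]
0.2 [ 0.563 -0.186] [ 0.52  -0.191]
0.25 [ 0.561 -0.177] [ 0.498 -0.185]
0.3 [ 0.559 -0.168] [ 0.476 -0.179]
0.35 [ 0.556 -0.159] [ 0.453 -0.172]
0.4 [ 0.554 -0.15 ] [ 0.431 -0.166]
0.45 [ 0.552 -0.14 ] [ 0.408 -0.16 ]

0.0 [ 0.753 -0.349] [ 0.61  -0.215]
0.05 [ 0.744 -0.336] [ 0.588 -0.209]
0.1 [ 0.736 -0.322] [ 0.565 -0.203]
0.15 [ 0.727 -0.309] [ 0.543 -0.197]
0.2 [ 0.718 -0.295] [ 0.52  -0.191]
0.25 [ 0.71  -0.282] [ 0.498 -0.185]
0.3 [ 0.701 -0.268] [ 0.476 -0.179]
0.35 [ 0.692 -0.255] [ 0.453 -0.172]
0.4 [ 0.683 -0.241] [ 0.431 -0.166]
0.45 [ 0.675 -0.228] [ 0.408 -0.16 ]

stick sole tail corners z14 [array([ 0.4327, -0.1656]), array([ 0.4751, -0.1649])] nose top corners z24 [array([ 0.4348, -0.2975]), array([ 0.4765, -0.2969])]
top: tail [array([ 0.4333, -0.1637]), array([ 0.4742, -0.1648])] nose [array([ 0.4328, -0.2957]), array([ 0.4749, -0.2971])]
```

Run:
```python
from h import *
plan([(0.454,-.19,.22,90.5),(0.454,-.195,.09,90.5)])
```

```text
t 3.275 at [521.4  47.8 338.8] yaw 97.25 F [ 0.47 -0.53 -0.01] g 0.094 tilt [ 0.006 -0.002 -1.   ]
[[-45.5, -19.4, 23.8], [-45.9, -18.3, 23.8], [-46.3, -17.2, 23.8], [-46.7, -16.1, 23.8], [-47.1, -15.0, 23.8]] [1.3, 1.3, 1.3, 1.3, 1.3]
[[-1.7, -0.0, 43.3], [-1.7, -0.0, 43.3], [-1.7, -0.0, 43.3]] [-0.0, -0.0, -0.0]
```

>>> {"api": "send_rows", "payload": {"delta_pos": [[-46,-19,24],[-46,-18,24],[-46,-17,24],[-47,-16,24],[-47,-15,24]], "turn": [1.3,1.3,1.3,1.3,1.3], "claw": [0.45,0.45,0.45,0.45,0.45]}}

```text
t: 3.9
position: [0.4514, -0.2027, 0.2181]
tcp_rot: [2.211, 2.214, 0.008]
ft_force: [0.5, -0.5, -0.6]
grip_width: 0.0476
```

>>> {"api": "send_rows", "payload": {"delta_pos": [[-2,0,40],[-2,0,40],[0,0,20]], "turn": [0,0,0], "claw": [0.45,0.45,0.45]}}

```text
t: 4.28
position: [0.4473, -0.2161, 0.1154]
tcp_rot: [2.229, 2.194, 0.005]
ft_force: [0.2, -1.0, -0.4]
grip_width: 0.042
```

Run:
```python
from h import *
plan([(0.454,-.195,.032,90.5)])
im=imaging.camera("wrist")
cv2.imwrite("pics/e.png",im)
```

```text
t 4.275 at [ 447.3 -216.1  115.4] yaw 89.09 F [ 0.23 -1.02 -0.37] g 0.042 tilt [ 0.013 -0.008 -1.   ]
[[10.6, 3.2, 41.7], [10.5, 3.3, 41.7]] [-0.7, -0.7]
```

View pics/e.png

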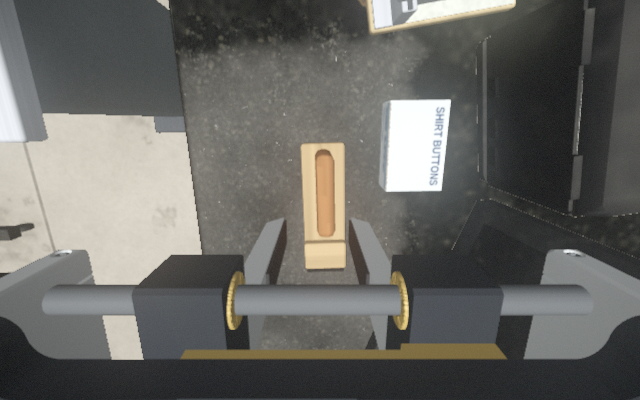

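>>> {"api": "send_rows", "payload": {"delta_pos": [[11,3,20],[10,3,10],[0,0,0]], "turn": [-0.7,-0.7,0], "claw": [0.45,0.45,0.45]}}

```text
t: 4.7
position: [0.4511, -0.1973, 0.0837]
tcp_rot: [2.21, 2.216, 0.004]
ft_force: [-0.3, -0.9, 0.9]
grip_width: 0.0423
```

Run:
```python
from h import *
plan([(0.454,-.195,.032,90.5)])
c=cam("wrist");im=imaging.camera("wrist")
cv2.imwrite("pics/f.png",im)
cv2.imwrite("pics/fz.png",cv2.resize(im[100:300,220:460],None,fx=3.3,fy=3.3,interpolation=cv2.INTER_CUBIC))
np.savez("f.npz",K=c[0],r=c[1],t=c[2])
```

```text
t 4.7 at [ 451.1 -197.3   83.7] yaw 90.15 F [-0.33 -0.86  0.88] g 0.0423 tilt [ 0.01  -0.007 -1.   ]
[[2.3, 2.9, 51.7]] [-0.4]
```

View pics/fz.png

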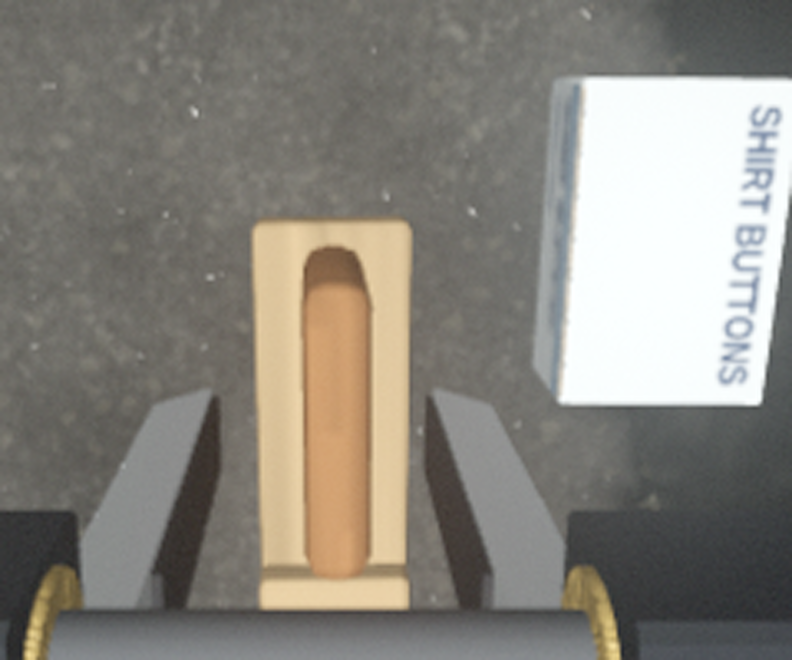

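Run:
```python
from h import *
z=np.load("f.npz"); c=(z['K'],z['r'],z['t'])
f=lambda u,v:(220+u/3.3-.3,100+v/3.3-.3)
for q,h in [((253,220),.014),((412,220),.014),((262,565),.014),((408,565),.014),((305,300),.068),((370,300),.068),((306,560),.068),((368,560),.068)]: print(q,unproj(None,f(*q),h,c)[:2].round(4))
```

```text
(253, 220) [ 0.4327 -0.1643]
(412, 220) [ 0.4759 -0.1643]
(262, 565) [ 0.4338 -0.2686]
(408, 565) [ 0.4776 -0.2687]
(305, 300) [ 0.4472 -0.1732]
(370, 300) [ 0.4613 -0.1732]
(306, 560) [ 0.4473 -0.2361]
(368, 560) [ 0.4619 -0.2361]
```

>>> {"api": "send_rows", "payload": {"delta_pos": [[4,3,30],[0,0,18],[0,0,0]], "turn": [-0.3,0,0], "claw": [0.45,0.45,0.45], "squeeze": 40}}

```text
t: 5.12
position: [0.4579, -0.1972, 0.0396]
tcp_rot: [2.198, 2.214, 0.005]
ft_force: [-1.0, -0.4, -0.1]
grip_width: 0.0424
```

>>> {"api": "send_rows", "payload": {"delta_pos": [[3,-3,6],[0,0,0],[0,0,0],[0,0,0],[0,0,0]], "turn": [0,0,0,0,0], "claw": [0.45,0,0,0,0]}}

```text
t: 5.75
position: [0.4562, -0.1957, 0.0367]
tcp_rot: [2.196, 2.21, 0.005]
ft_force: [-1.5, 0.4, 0.0]
grip_width: 0.0159
```

Run:
```python
from h import *
plan([(0.454,-.195,.12,90.5)])
```

```text
t 5.75 at [ 456.2 -195.7   36.7] yaw 90.38 F [-1.54  0.36  0.03] g 0.0159 tilt [ 0.021 -0.016 -1.   ]
[[0.4, -1.1, -41.7], [0.4, -1.1, -41.7]] [-0.1, -0.1]
```

```bash
cat >> h.py <<'E'
J=np.load("jig.npy")
def J2W(x,y,z,yw=0):
    c,s=np.cos(J[2]),np.sin(J[2]); return (J[0]+(c*x-s*y)/1000,J[1]+(s*x+c*y)/1000,z/1000,np.degrees(J[2])+90+yw)
def W2J():
    st=telemetry.state(); d=np.array(st['position'])[:2]-J[:2]; c,s=np.cos(J[2]),np.sin(J[2])
    f=st['ft_force']; M=R.from_rotvec(st['tcp_rot']).as_matrix()
    print("t",round(st['t'],2),"jig TCP",((c*d[0]+s*d[1])*1000).round(1),((-s*d[0]+c*d[1])*1000).round(1),"z",(st['position'][2]*1000).round(1),"dyaw",round(yaw(st)-90-np.degrees(J[2]),2),
     "Fjig",np.round([c*f[0]+s*f[1],-s*f[0]+c*f[1],f[2]],2),"g",round(st['grip_width'],4),"tilt",M[:2,2].round(3))
E
python3 - <<'E'
from h import *
W2J()
plan([(.456,-.185,.17,91)]); print(J2W(54,88,170))
plan([(.456,-.185,.17,91),J2W(54,88,170)])
E
```

```text
t 5.75 jig TCP -144.9 -284.7 z 36.7 dyaw -8.15 Fjig [-1.47  0.58  0.03] g 0.0159 tilt [ 0.021 -0.016]
t 5.75 at [ 456.2 -195.7   36.7] yaw 90.38 F [-1.54  0.36  0.03] g 0.0159 tilt [ 0.021 -0.016 -1.   ]
[[3.6, -0.0, -44.4], [3.6, -0.0, -44.4], [3.6, -0.0, -44.4]] [-0.2, -0.2, -0.2]
(np.float64(0.597661088259032), np.float64(0.20241730867537383), 0.17, np.float64(98.53051396904522))
t 5.75 at [ 456.2 -195.7   36.7] yaw 90.38 F [-1.54  0.36  0.03] g 0.0159 tilt [ 0.021 -0.016 -1.   ]
[[3.6, -0.0, -44.4], [3.6, -0.0, -44.4], [3.6, -0.0, -44.4], [48.1, 18.6, -0.0], [47.8, 19.3, -0.0]] [-0.2, -0.2, -0.2, -0.9, -0.9]
[[47.5, 20.1, -0.0], [47.1, 20.9, -0.0], [46.8, 21.7, -0.0], [46.4, 22.4, -0.0], [46.1, 23.2, -0.0]] [-0.9, -0.9, -0.9, -0.9, -0.9]
[[45.7, 23.9, -0.0]] [-0.9]
```

>>> {"api": "send_rows", "payload": {"delta_pos": [[3,0,-44],[3,0,-45],[3,0,-45],[48,18,0],[48,19,0]], "turn": [-0.2,-0.2,-0.2,-0.9,-0.9], "claw": [0,0,0,0,0]}}

```text
t: 6.38
position: [0.4877, -0.0866, 0.1724]
tcp_rot: [2.157, 2.251, 0.008]
ft_force: [1.3, 0.2, -2.0]
grip_width: 0.0159
```

Run:
```python
from h import *
W2J()
plan([J2W(54,88,165)])
cv2.imwrite("pics/g.png",imaging.camera("wrist"))
```

```text
t 6.38 jig TCP -97.7 -181.5 z 172.4 dyaw -6.1 Fjig [ 1.3  -0.03 -1.99] g 0.0159 tilt [ 0.021 -0.013]
t 6.375 at [487.7 -86.6 172.4] yaw 92.43 F [ 1.29  0.16 -1.99] g 0.0159 tilt [ 0.021 -0.013 -1.   ]
[[47.4, 20.4, 1.2], [47.0, 21.2, 1.2], [46.6, 22.0, 1.2], [46.2, 22.9, 1.2], [45.8, 23.7, 1.2]] [-1.0, -1.0, -1.0, -1.0, -1.0]
[[45.4, 24.5, 1.2]] [-1.0]
```

View pics/g.png

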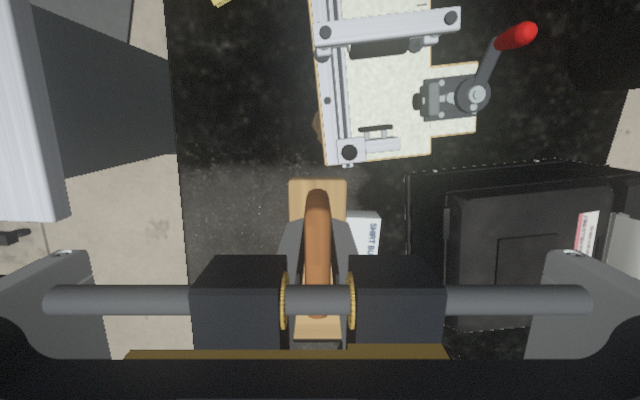

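Stick is held straight in the gripper (sole at cols 289–347, rows 180–340), lifted clear. Proceed above the lane's outer side.

>>> {"api": "send_rows", "payload": {"delta_pos": [[48,20,1],[47,21,1],[47,22,1],[46,23,1],[46,24,1]], "turn": [-1,-1,-1,-1,-1], "claw": [0,0,0,0,0]}}

```text
t: 7.05
position: [0.581, 0.1676, 0.1653]
tcp_rot: [2.051, 2.349, 0.013]
ft_force: [1.3, -0.4, -2.6]
grip_width: 0.0159
```

>>> {"api": "send_rows", "payload": {"delta_pos": [[36,20,0],[0,0,0]], "turn": [-1,0], "claw": [0,0]}}

```text
t: 7.3
position: [0.596, 0.2104, 0.1634]
tcp_rot: [2.026, 2.373, 0.012]
ft_force: [-0.1, -0.8, -2.5]
grip_width: 0.0158
```

Run:
```python
from h import *
W2J()
plan([J2W(54,88,80)])
cv2.imwrite("pics/i.png",imaging.camera("wrist"))
```

```text
t 7.3 jig TCP 53.5 96.2 z 163.4 dyaw 0.49 Fjig [-0.27 -0.79 -2.47] g 0.0158 tilt [ 0.021 -0.008]
t 7.3 at [596.  210.4 163.4] yaw 99.02 F [-0.15 -0.83 -2.47] g 0.0158 tilt [ 0.021 -0.008 -1.   ]
[[-4.1, 0.2, 41.7], [-4.1, 0.2, 41.7]] [0.2, 0.2]
```

View pics/i.png

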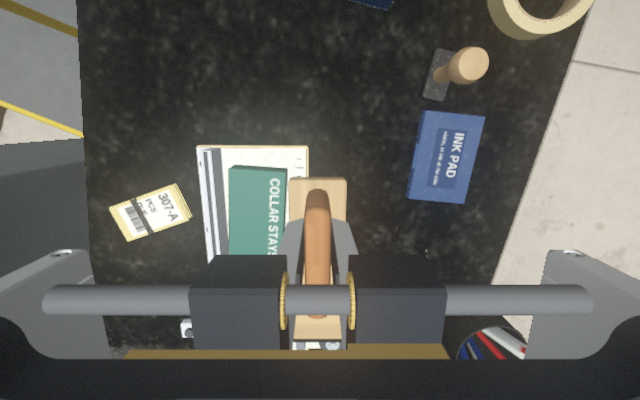

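>>> {"api": "send_rows", "payload": {"delta_pos": [[-3,0,42],[-3,1,42],[0,0,18],[0,0,0]], "turn": [0.2,0.2,0,0], "claw": [0,0,0,0]}}

```text
t: 7.85
position: [0.5995, 0.1986, 0.0595]
tcp_rot: [2.04, 2.36, 0.011]
ft_force: [-0.3, 0.0, -2.3]
grip_width: 0.0159
```

Run:
```python
from h import *
W2J()
im=imaging.camera("wrist")
cv2.imwrite("pics/k.png",im)
```

```text
t 7.85 jig TCP 55.2 83.9 z 59.5 dyaw -0.23 Fjig [-0.25  0.07 -2.31] g 0.0159 tilt [ 0.021 -0.009]
```

View pics/k.png

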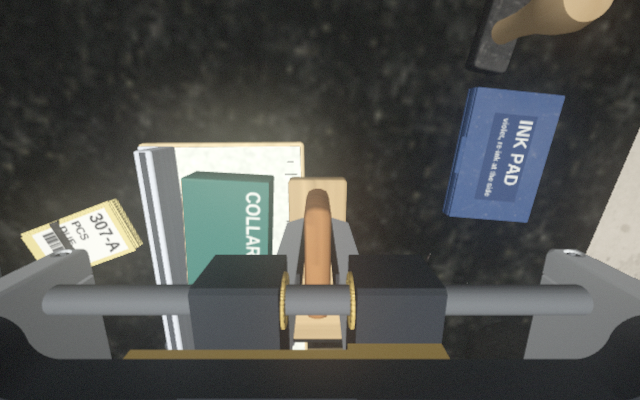

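>>> {"api": "send_rows", "payload": {"delta_pos": [[0,-2,4],[0,-7,0],[0,-7,0],[0,-5,0],[0,0,0]], "turn": [-0.2,0,0,0,0], "claw": [0,0,0,0,0]}}

```text
t: 8.52
position: [0.5811, 0.1961, 0.061]
tcp_rot: [2.031, 2.359, 0.023]
ft_force: [-0.7, 0.1, -0.6]
grip_width: 0.0159
```

Run:
```python
from h import *
W2J()
```

```text
t 8.53 jig TCP 36.6 84.2 z 61.0 dyaw 0.0 Fjig [-0.68  0.24 -0.61] g 0.0159 tilt [ 0.031 -0.008]
```

Run:
```python
from h import *
im=imaging.camera("wrist")
cv2.imwrite("pics/l.png",im)
im=imaging.camera("side")
cv2.imwrite("pics/l2.png",cv2.resize(im[150:260,230:380],None,fx=5,fy=5,interpolation=cv2.INTER_CUBIC))
W2J()
```

```text
t 8.62 jig TCP 37.0 84.1 z 61.0 dyaw -0.0 Fjig [-0.2   1.3  -1.88] g 0.0156 tilt [ 0.032 -0.008]
```

View pics/l.png

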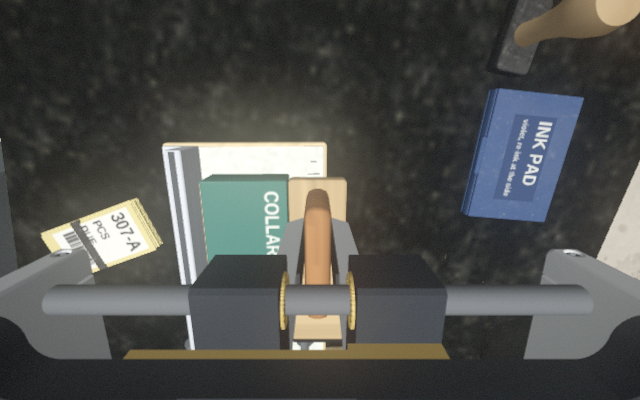

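View pics/l2.png

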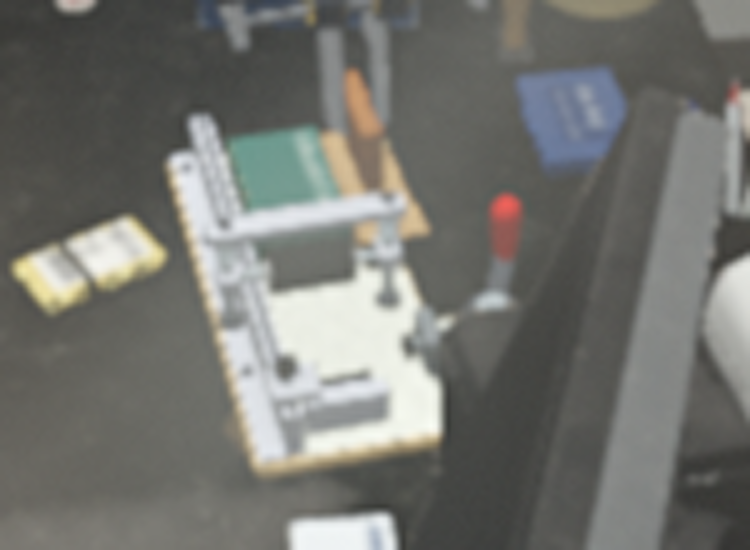

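Run:
```python
from h import *
st=telemetry.state(); M=R.from_rotvec(st['tcp_rot']).as_matrix(); p=np.array(st['position']); c=cam("wrist")
for dz in [22.7,26,29]:
  for tx in [31.7,36]:
    print(dz,tx,[proj(None,p+M@np.array([tx,s*22,dz])/1000,c)[0].round(1) for s in (-1,1)])
# carton corner in l.png
for uv in [(202,177),(289,176)]:
    P=unproj(None,uv,.044,c); d=P[:2]-J[:2]; cc,s=np.cos(J[2]),np.sin(J[2]); print("carton rear corner jig",(cc*d[0]+s*d[1])*1000,(-s*d[0]+cc*d[1])*1000)
```

```text
22.7 31.7 [array([287.8, 178.5]), array([347.6, 178.6])]
22.7 36 [array([287.7, 172.8]), array([347.8, 172.8])]
26 31.7 [array([288.3, 177.7]), array([347.2, 177.7])]
26 36 [array([288.1, 172. ]), array([347.3, 172. ])]
29 31.7 [array([288.7, 176.9]), array([346.8, 177. ])]
29 36 [array([288.5, 171.3]), array([346.9, 171.4])]
carton rear corner jig -43.983774125971195 118.3502675953103
carton rear corner jig 17.059734899544953 118.76171839665405
```

>>> {"api": "send_rows", "payload": {"delta_pos": [[0,-4,2],[0,-4,2]], "turn": [0,0], "claw": [0,0]}}

```text
t: 8.88
position: [0.5753, 0.1949, 0.0577]
tcp_rot: [2.029, 2.356, 0.028]
ft_force: [0.9, -0.1, -0.9]
grip_width: 0.0159
```

Run:
```python
from h import *
W2J()
```

```text
t 8.88 jig TCP 30.8 83.9 z 57.7 dyaw -0.0 Fjig [ 0.85 -0.2  -0.93] g 0.0159 tilt [ 0.036 -0.007]
```

>>> {"api": "send_rows", "payload": {"delta_pos": [[0,-4,2],[0,-4,1]], "turn": [0,0], "claw": [0,0]}}

```text
t: 9.12
position: [0.5731, 0.1949, 0.0574]
tcp_rot: [2.022, 2.349, 0.048]
ft_force: [9.5, 3.7, -2.8]
grip_width: 0.0159
```

Run:
```python
from h import *
W2J()
c=cam("wrist"); cv2.imwrite("pics/m.png",imaging.camera("wrist")); np.savez("m.npz",K=c[0],r=c[1],t=c[2])
```

```text
t 9.12 jig TCP 28.6 84.2 z 57.4 dyaw 0.02 Fjig [ 9.92  2.21 -2.83] g 0.0159 tilt [ 0.052 -0.004]
```

View pics/m.png

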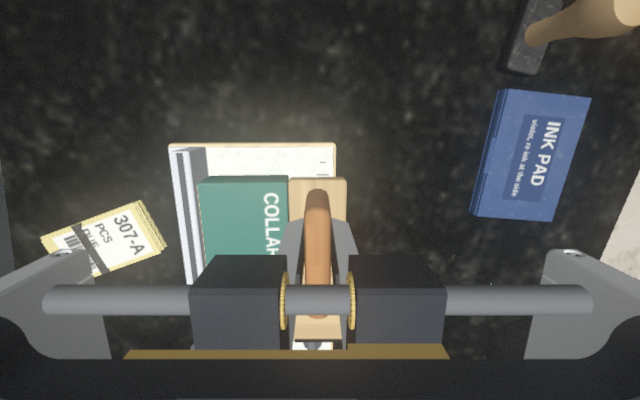

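>>> {"api": "send_rows", "payload": {"delta_pos": [[0,0,0],[0,5,0],[0,10,-5],[0,5,-40],[0,0,-45]], "turn": [0,0,0,0,0], "claw": [0,0,0,0,0]}}

```text
t: 9.8
position: [0.5847, 0.1975, 0.1443]
tcp_rot: [2.029, 2.357, 0.03]
ft_force: [0.8, 0.6, -2.2]
grip_width: 0.0158
```

Run:
```python
from h import *
W2J()
plan([J2W(-10,200,150),J2W(-24,240,110)])
cv2.imwrite("pics/n.png",imaging.camera("wrist"))
```

```text
t 9.8 jig TCP 40.4 85.1 z 144.3 dyaw -0.0 Fjig [ 0.91  0.42 -2.18] g 0.0158 tilt [ 0.037 -0.006]
t 9.8 at [584.7 197.5 144.3] yaw 98.53 F [ 0.84  0.55 -2.18] g 0.0158 tilt [ 0.037 -0.006 -0.999]
[[38.3, -16.8, -1.9], [38.3, -16.8, -1.9], [38.3, -16.8, -1.9], [20.0, -7.0, 20.0], [20.0, -7.0, 20.0]] [-0.0, -0.0, -0.0, -0.0, -0.0]
```

View pics/n.png

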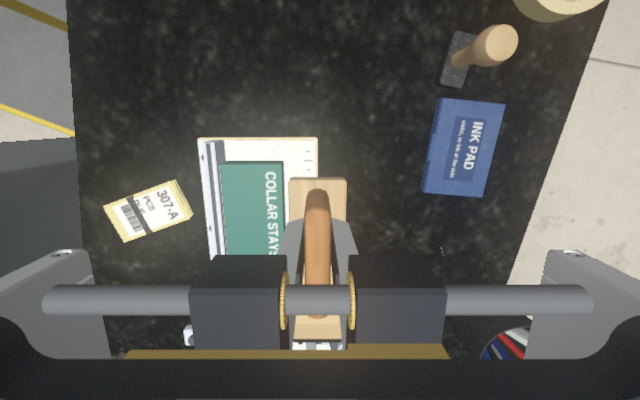

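>>> {"api": "send_rows", "payload": {"delta_pos": [[38,-17,-1],[38,-17,-1],[38,-17,-1],[25,-8,20],[20,-7,20]], "turn": [0,0,0,0,0], "claw": [0,0,0,0,0]}}

```text
t: 10.48
position: [0.5035, 0.3497, 0.1123]
tcp_rot: [2.027, 2.344, 0.052]
ft_force: [-0.2, 0.1, -1.2]
grip_width: 0.0159
```

Run:
```python
from h import *
W2J()
plan([J2W(-24,240,56)])
im=imaging.camera("top")
cv2.imwrite("pics/o.png",cv2.resize(im[150:290,190:370],None,fx=4.2,fy=4.2,interpolation=cv2.INTER_CUBIC))
c=cam("top")
z=lambda u,v:(u,v)
```

```text
t 10.47 jig TCP -17.2 247.6 z 112.3 dyaw -0.24 Fjig [-0.23  0.11 -1.24] g 0.0159 tilt [ 0.054 -0.002]
t 10.475 at [503.5 349.7 112.3] yaw 98.29 F [-0.25  0.08 -1.24] g 0.0159 tilt [ 0.054 -0.002 -0.999]
[[-3.8, -3.4, 28.2], [-3.8, -3.4, 28.2]] [-0.1, -0.1]
```

View pics/o.png

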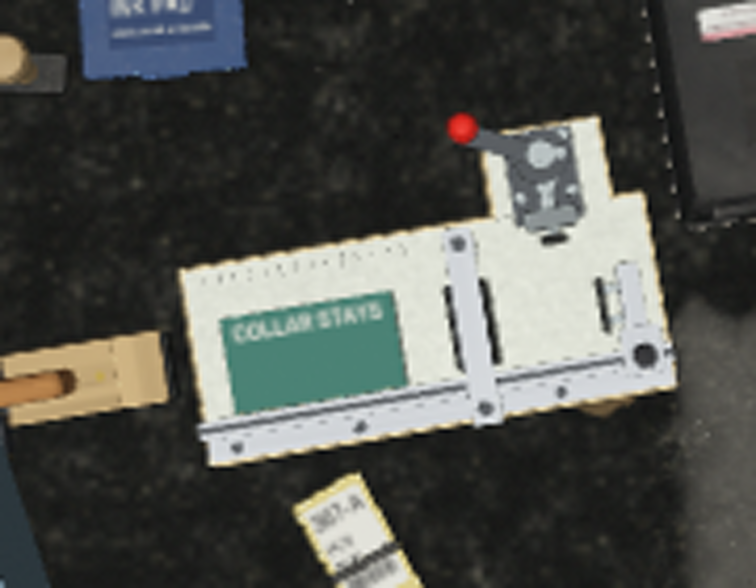

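>>> {"api": "send_rows", "payload": {"delta_pos": [[-4,-4,28],[-3,-4,28],[-2,-1,2]], "turn": [-0.1,-0.1,0], "claw": [0,0,0]}}

```text
t: 10.9
position: [0.4977, 0.343, 0.0503]
tcp_rot: [2.022, 2.353, 0.054]
ft_force: [-0.9, 7.6, 2.0]
grip_width: 0.0159
```

Run:
```python
from h import *
W2J()
im=imaging.camera("wrist")
cv2.imwrite("pics/p.png",im)
```

```text
t 10.9 jig TCP -24.0 241.8 z 50.3 dyaw 0.12 Fjig [0.19 7.61 2.02] g 0.0159 tilt [0.052 0.001]
```

View pics/p.png

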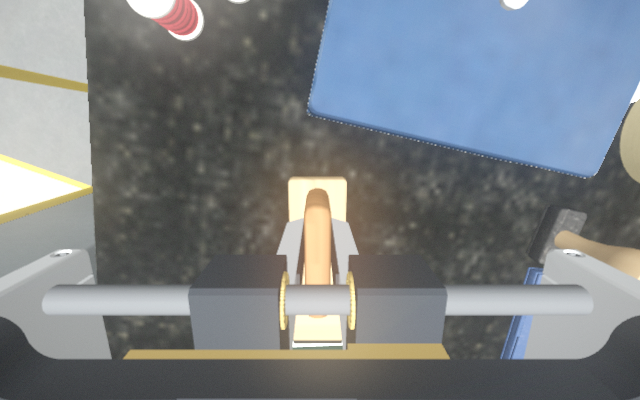

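>>> {"api": "send_rows", "payload": {"delta_pos": [[6,-1,0],[2,0,-7]], "turn": [0,0], "claw": [0,0]}}

```text
t: 11.2
position: [0.4949, 0.3504, 0.0569]
tcp_rot: [2.024, 2.353, 0.051]
ft_force: [0.1, 0.2, -1.6]
grip_width: 0.0159
```

Run:
```python
from h import *
W2J()
```

```text
t 11.2 jig TCP -25.7 249.6 z 56.9 dyaw 0.07 Fjig [ 0.08  0.15 -1.61] g 0.0159 tilt [0.05 0.  ]
```

>>> {"api": "send_rows", "payload": {"delta_pos": [[-9,0,0],[-9,0,0],[-6,0,0]], "turn": [0,0,0], "claw": [0,0,0]}}

```text
t: 11.58
position: [0.4993, 0.3251, 0.0582]
tcp_rot: [2.022, 2.353, 0.052]
ft_force: [-0.5, -0.7, -1.7]
grip_width: 0.0158
```

Run:
```python
from h import *
W2J()
```

```text
t 11.57 jig TCP -25.0 223.9 z 58.2 dyaw 0.1 Fjig [-0.62 -0.58 -1.72] g 0.0158 tilt [ 0.051 -0.   ]
```

>>> {"api": "send_rows", "payload": {"delta_pos": [[-8,-0.3,0.8],[-8,-0.3,0.6],[-8,-0.3,0.6]], "turn": [0.1,0,0], "claw": [0,0,0]}}

```text
t: 11.95
position: [0.503, 0.3001, 0.057]
tcp_rot: [2.025, 2.35, 0.056]
ft_force: [0.4, 2.1, -1.3]
grip_width: 0.0154
```

Run:
```python
from h import *
W2J()
im=imaging.camera("top")
cv2.imwrite("pics/q.png",cv2.resize(im[150:290,190:370],None,fx=4.2,fy=4.2,interpolation=cv2.INTER_CUBIC))
W2J()
```

```text
t 11.95 jig TCP -25.2 198.6 z 57.0 dyaw -0.05 Fjig [ 0.68  2.07 -1.34] g 0.0154 tilt [0.053 0.002]
t 12.0 jig TCP -25.3 197.7 z 56.8 dyaw -0.08 Fjig [ 0.1  -0.17 -1.26] g 0.0158 tilt [0.052 0.001]
```

View pics/q.png

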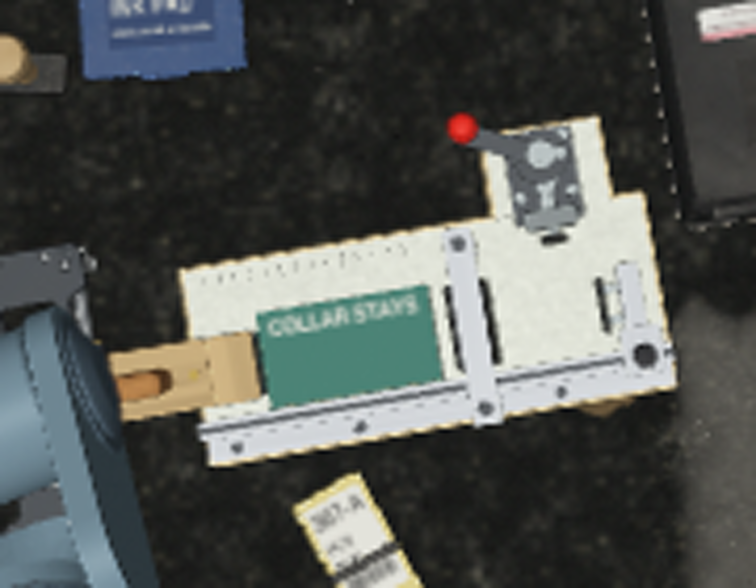

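>>> {"api": "send_rows", "payload": {"delta_pos": [[-6,-0.5,0.6],[-6,-0.5,0.6],[-6,-0.5,0.6]], "turn": [-0.1,0,0], "claw": [0,0,0]}}

```text
t: 12.38
position: [0.5052, 0.2826, 0.0562]
tcp_rot: [2.026, 2.351, 0.063]
ft_force: [-1.7, 10.3, 2.3]
grip_width: 0.0157
```

Run:
```python
from h import *
W2J()
```

```text
t 12.38 jig TCP -25.6 181.0 z 56.2 dyaw -0.03 Fjig [-0.14 10.46  2.27] g 0.0157 tilt [0.055 0.007]
```

>>> {"api": "send_rows", "payload": {"delta_pos": [[-6,-0.5,0.3],[-6,-0.5,0.3]], "turn": [0,0], "claw": [0,0]}}

```text
t: 12.62
position: [0.5064, 0.2731, 0.0568]
tcp_rot: [2.029, 2.353, 0.073]
ft_force: [-0.1, 4.8, 0.8]
grip_width: 0.0156
```

Run:
```python
from h import *
W2J()
im=imaging.camera("top")
cv2.imwrite("pics/r.png",cv2.resize(im[150:290,190:370],None,fx=4.2,fy=4.2,interpolation=cv2.INTER_CUBIC))
```

```text
t 12.62 jig TCP -25.8 171.4 z 56.8 dyaw -0.06 Fjig [0.67 4.79 0.8 ] g 0.0156 tilt [0.056 0.013]
```

View pics/r.png

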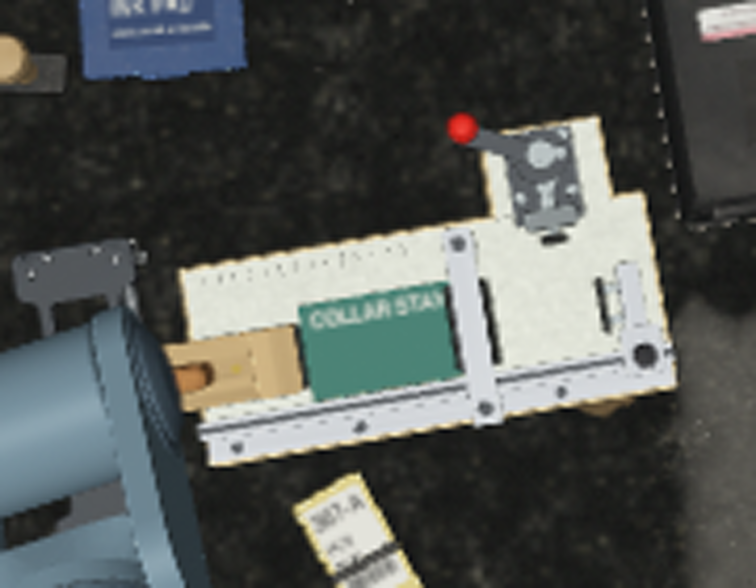

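>>> {"api": "send_rows", "payload": {"delta_pos": [[-7,-0.4,0],[-7,-0.4,0],[-7,-0.4,0]], "turn": [-0.1,0,0], "claw": [0,0,0]}}

```text
t: 13.05
position: [0.5087, 0.2544, 0.0576]
tcp_rot: [2.029, 2.356, 0.084]
ft_force: [1.0, 6.2, -1.1]
grip_width: 0.0156
```

Run:
```python
from h import *
W2J()
```

```text
t 13.05 jig TCP -26.2 152.6 z 57.6 dyaw 0.04 Fjig [ 1.87  5.97 -1.09] g 0.0156 tilt [0.059 0.02 ]
```

>>> {"api": "send_rows", "payload": {"delta_pos": [[-10,-0.2,-0.5],[-10,-0.2,-0.5]], "turn": [0,0], "claw": [0,0]}}

```text
t: 13.3
position: [0.5113, 0.2359, 0.0583]
tcp_rot: [2.03, 2.358, 0.09]
ft_force: [1.9, 5.4, -3.7]
grip_width: 0.0161
```

Run:
```python
from h import *
W2J()
```

```text
t 13.3 jig TCP -26.4 133.9 z 58.3 dyaw 0.06 Fjig [ 2.73  5.09 -3.66] g 0.0161 tilt [0.06  0.025]
```

>>> {"api": "send_rows", "payload": {"delta_pos": [[-10,0,-0.5],[-10,0,-0.5]], "turn": [0,0], "claw": [0,0]}}

```text
t: 13.55
position: [0.5141, 0.2171, 0.0587]
tcp_rot: [2.031, 2.36, 0.096]
ft_force: [0.7, 5.5, -2.2]
grip_width: 0.016
```

Run:
```python
from h import *
W2J()
im=imaging.camera("top")
cv2.imwrite("pics/s.png",cv2.resize(im[150:290,190:370],None,fx=4.2,fy=4.2,interpolation=cv2.INTER_CUBIC))
```

```text
t 13.55 jig TCP -26.4 114.9 z 58.7 dyaw 0.06 Fjig [ 1.52  5.3  -2.17] g 0.016 tilt [0.06  0.029]
```

View pics/s.png

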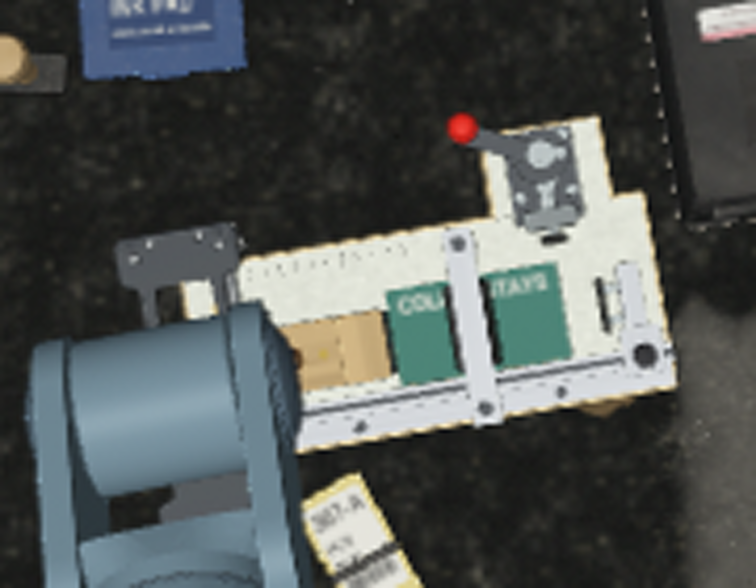

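>>> {"api": "send_rows", "payload": {"delta_pos": [[-8,0,-0.5],[-7,0,-0.5]], "turn": [0,0], "claw": [0,0]}}

```text
t: 13.85
position: [0.5162, 0.2025, 0.0591]
tcp_rot: [2.033, 2.36, 0.099]
ft_force: [1.2, 6.6, -2.4]
grip_width: 0.0157
```

Run:
```python
from h import *
W2J()
```

```text
t 13.85 jig TCP -26.6 100.2 z 59.1 dyaw 0.03 Fjig [ 2.15  6.34 -2.39] g 0.0157 tilt [0.06  0.032]
```

>>> {"api": "send_rows", "payload": {"delta_pos": [[-5,0,-0.3],[-5,0,-0.3]], "turn": [0,0], "claw": [0,0]}}

```text
t: 14.1
position: [0.5175, 0.194, 0.0594]
tcp_rot: [2.035, 2.362, 0.104]
ft_force: [0.9, 6.4, -1.2]
grip_width: 0.0158
```

Run:
```python
from h import *
W2J()
```

```text
t 14.1 jig TCP -26.5 91.6 z 59.4 dyaw 0.02 Fjig [ 1.85  6.22 -1.17] g 0.0158 tilt [0.061 0.036]
```

>>> {"api": "send_rows", "payload": {"delta_pos": [[-5,0,-0.3]], "turn": [0], "claw": [0]}}

```text
t: 14.22
position: [0.5181, 0.19, 0.0596]
tcp_rot: [2.036, 2.362, 0.107]
ft_force: [-0.2, 6.5, -1.3]
grip_width: 0.0158
```

Run:
```python
from h import *
W2J()
im=imaging.camera("top")
cv2.imwrite("pics/t.png",cv2.resize(im[180:270,270:370],None,fx=6,fy=6,interpolation=cv2.INTER_CUBIC))
W2J()
```

```text
t 14.22 jig TCP -26.5 87.6 z 59.6 dyaw 0.02 Fjig [ 0.8   6.5  -1.28] g 0.0158 tilt [0.061 0.038]
t 14.28 jig TCP -26.5 87.1 z 59.6 dyaw 0.01 Fjig [ 1.93  5.21 -1.48] g 0.0155 tilt [0.061 0.038]
```

View pics/t.png

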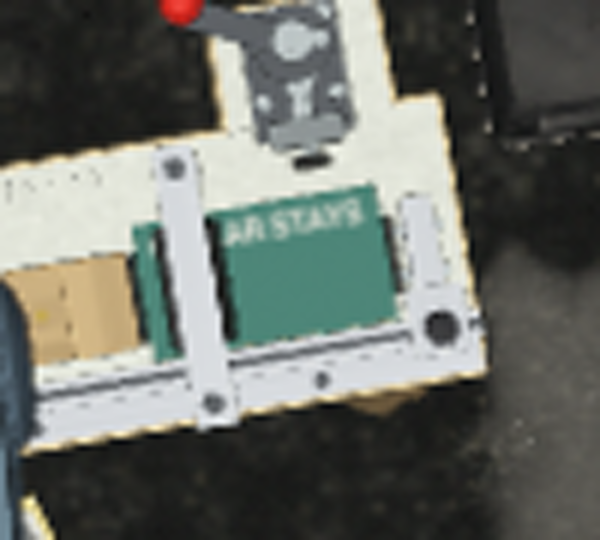

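>>> {"api": "send_rows", "payload": {"delta_pos": [[-5,0,-0.3]], "turn": [0], "claw": [0]}}

```text
t: 14.4
position: [0.5186, 0.1883, 0.0605]
tcp_rot: [2.042, 2.364, 0.117]
ft_force: [-4.6, 25.8, 6.7]
grip_width: 0.0156
```

Run:
```python
from h import *
W2J()
```

```text
t 14.4 jig TCP -26.3 85.8 z 60.5 dyaw -0.11 Fjig [-0.76 26.25  6.67] g 0.0156 tilt [0.061 0.046]
```

>>> {"api": "send_rows", "payload": {"delta_pos": [[0,0,0]], "turn": [0], "claw": [0]}}

```text
t: 14.52
position: [0.5183, 0.1891, 0.0606]
tcp_rot: [2.042, 2.365, 0.118]
ft_force: [-0.9, 0.5, -2.5]
grip_width: 0.0159
```

Run:
```python
from h import *
W2J()
im=imaging.camera("top")
cv2.imwrite("pics/u.png",cv2.resize(im[180:270,270:370],None,fx=6,fy=6,interpolation=cv2.INTER_CUBIC))
W2J()
```

```text
t 14.53 jig TCP -26.4 86.6 z 60.6 dyaw -0.08 Fjig [-0.81  0.67 -2.46] g 0.0159 tilt [0.06  0.047]
t 14.57 jig TCP -26.7 86.3 z 60.5 dyaw -0.08 Fjig [-0.62  5.31  0.42] g 0.016 tilt [0.06  0.047]
```

View pics/u.png

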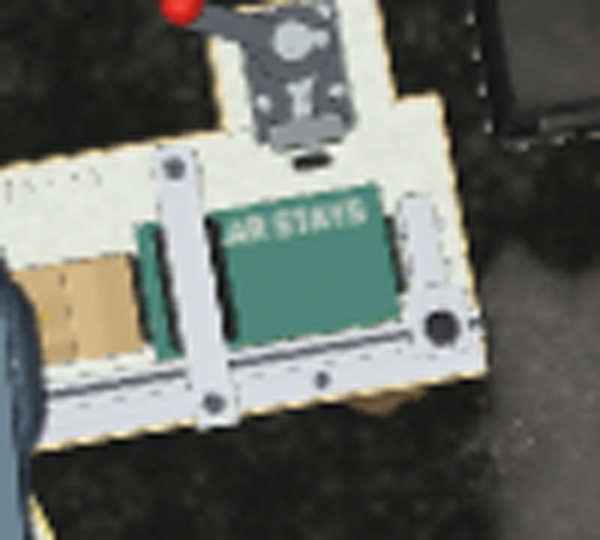

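>>> {"api": "send_rows", "payload": {"delta_pos": [[8,0,0],[25,1,-8],[45,1,-5],[50,1,0],[40,0,0]], "turn": [0,0,0,0,0], "claw": [0,0,0,0,0]}}

```text
t: 15.2
position: [0.4946, 0.3552, 0.0781]
tcp_rot: [2.048, 2.358, 0.105]
ft_force: [-0.1, 0.4, -1.4]
grip_width: 0.0155
```

Run:
```python
from h import *
W2J()
im=imaging.camera("top")
cv2.imwrite("pics/v.png",cv2.resize(im[150:290,180:370],None,fx=4.2,fy=4.2,interpolation=cv2.INTER_CUBIC))
im=imaging.camera("wrist")
cv2.imwrite("pics/v2.png",im)
W2J()
plan([J2W(-24,264,70),J2W(-24,264,42)])
```

```text
t 15.2 jig TCP -25.3 254.4 z 78.1 dyaw -0.41 Fjig [-0.04  0.41 -1.41] g 0.0155 tilt [0.057 0.04 ]
t 15.3 jig TCP -25.5 256.0 z 78.3 dyaw -0.19 Fjig [-0.22 -1.03 -2.17] g 0.0156 tilt [0.057 0.041]
t 15.3 at [494.2 356.7  78.3] yaw 98.34 F [-0.06 -1.05 -2.17] g 0.0156 tilt [ 0.057  0.041 -0.998]
[[8.0, 1.4, 8.3], [0.0, 0.0, 28.0]] [-0.2, -0.0]
```

View pics/v.png

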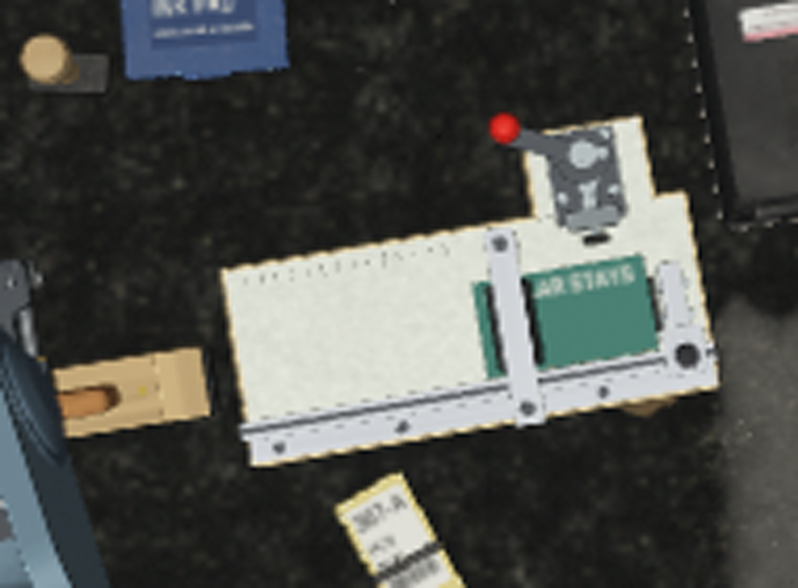

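View pics/v2.png

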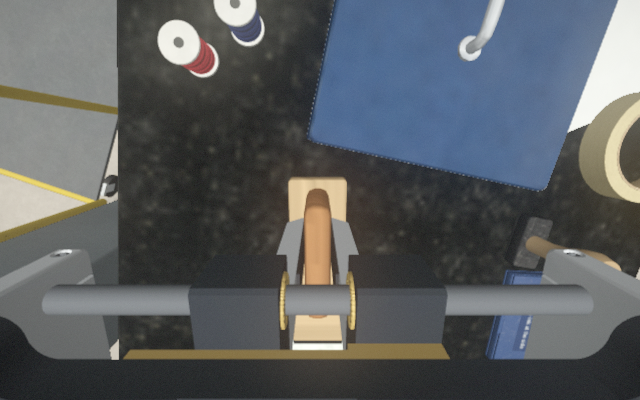

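>>> {"api": "send_rows", "payload": {"delta_pos": [[3,-25,10],[0,0,20],[0,0,6]], "turn": [0,0,0], "claw": [0,0,0]}}

```text
t: 15.68
position: [0.4715, 0.3565, 0.0394]
tcp_rot: [2.042, 2.361, 0.105]
ft_force: [-1.6, 3.2, 6.3]
grip_width: 0.0156
```

Run:
```python
from h import *
W2J()
```

```text
t 15.68 jig TCP -47.9 259.1 z 39.4 dyaw -0.17 Fjig [-1.13  3.42  6.27] g 0.0156 tilt [0.058 0.039]
```

>>> {"api": "send_rows", "payload": {"delta_pos": [[0,0,0],[0,0,0],[0,0,0],[0,0,-40],[0,0,-55]], "turn": [0,0,0,0,0], "claw": [0.45,0.45,0.45,0.45,0.45]}}

```text
t: 16.3
position: [0.4663, 0.3504, 0.1331]
tcp_rot: [2.045, 2.36, 0.095]
ft_force: [0.9, -0.1, 0.0]
grip_width: 0.0423
```

Run:
```python
from h import *
W2J()
cv2.imwrite("pics/w.png",imaging.camera("wrist"))
im=imaging.camera("top")
cv2.imwrite("pics/w2.png",cv2.resize(im[150:290,180:370],None,fx=4.2,fy=4.2,interpolation=cv2.INTER_CUBIC))
```

```text
t 16.3 jig TCP -53.9 253.8 z 133.1 dyaw -0.32 Fjig [ 0.86 -0.25  0.  ] g 0.0423 tilt [0.053 0.035]
```

View pics/w.png

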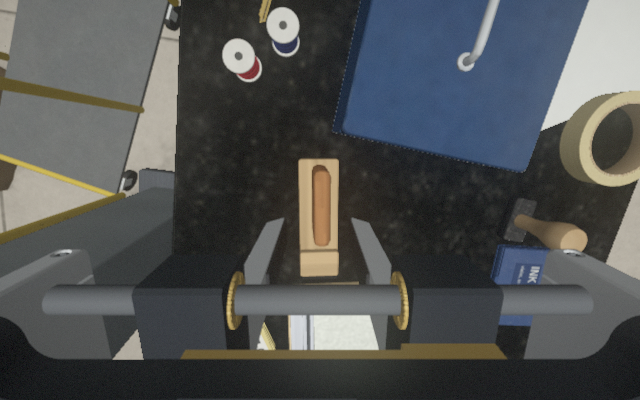

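View pics/w2.png

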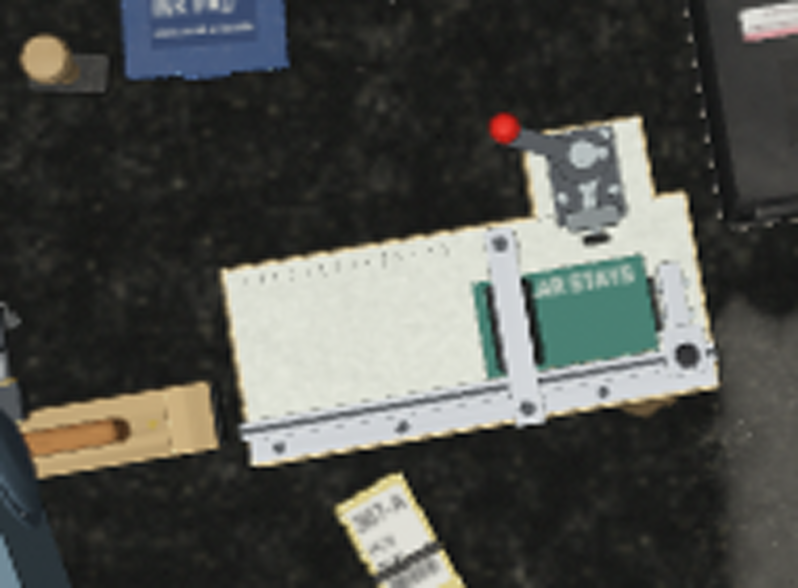

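Run:
```python
from h import *
def wj(P):
    d=P[:2]-J[:2]; c,s=np.cos(J[2]),np.sin(J[2]); return np.array([(c*d[0]+s*d[1])*1000,(-s*d[0]+c*d[1])*1000]).round(1)
for uv in [(344.8,150),(354.3,202.9)]:
    for z in (0,.1,.165): P=unproj("top",uv,z); print(uv,z,P.round(3),wj(P))
for uv,z in [((300,180.5),.093),((320,186.4),.055),((300,180.5),.085)]: print(wj(unproj("top",uv,z)))
W2J()
plan([J2W(-53,250,200),J2W(94,-45,200)])
plan([J2W(-53,200,200),J2W(94,-65,170)])
```

```text
(344.8, 150) 0 [ 0.751 -0.057  0.   ] [ 166.8 -190.8]
(344.8, 150) 0.1 [ 0.733 -0.05   0.1  ] [ 150.7 -181.9]
(344.8, 150) 0.165 [ 0.722 -0.046  0.165] [ 140.2 -176.1]
(354.3, 202.9) 0 [ 0.604 -0.079  0.   ] [  18.4 -191.4]
(354.3, 202.9) 0.1 [ 0.597 -0.071  0.1  ] [  12.8 -182.5]
(354.3, 202.9) 0.165 [ 0.593 -0.066  0.165] [   9.1 -176.7]
[ 93.3 -55.7]
[  73.4 -104.8]
[ 94.2 -55.6]
t 16.4 jig TCP -48.9 255.6 z 140.4 dyaw -0.28 Fjig [-0.34  0.66  0.84] g 0.0419 tilt [0.067 0.042]
t 16.4 at [471.1 352.9 140.4] yaw 98.25 F [-0.43  0.61  0.84] g 0.0419 tilt [ 0.067  0.042 -0.997]
[[-2.8, -2.1, -29.8], [-2.8, -2.1, -29.8], [-49.2, 24.5, -0.0], [-49.2, 24.5, -0.0], [-49.2, 24.5, -0.0]] [-0.1, -0.1, -0.0, -0.0, -0.0]
[[-49.2, 24.5, -0.0], [-49.2, 24.5, -0.0], [-49.2, 24.5, -0.0]] [-0.0, -0.0, -0.0]
t 16.4 at [471.1 352.9 140.4] yaw 98.25 F [-0.43  0.61  0.84] g 0.0419 tilt [ 0.067  0.042 -0.997]
[[-27.8, -1.9, -29.8], [-27.8, -2.0, -29.8], [-44.2, 24.5, 5.0], [-44.2, 24.5, 5.0], [-44.2, 24.5, 5.0]] [-0.1, -0.1, -0.0, -0.0, -0.0]
[[-44.2, 24.5, 5.0], [-44.2, 24.5, 5.0], [-44.2, 24.5, 5.0]] [-0.0, -0.0, -0.0]
```

>>> {"api": "send_rows", "payload": {"delta_pos": [[-10,0,-45],[-45,22,-10],[-50,25,0],[-50,25,0],[-50,25,0]], "turn": [0,0,0,0,0], "claw": [0.45,0.45,0.45,0.45,0.45]}}

```text
t: 17.02
position: [0.5955, 0.1591, 0.1989]
tcp_rot: [2.03, 2.36, 0.123]
ft_force: [-0.1, 0.5, 0.5]
grip_width: 0.0422
```

Run:
```python
from h import *
W2J()
plan([J2W(94,-65,170)])
```

```text
t 17.02 jig TCP 45.4 45.5 z 198.9 dyaw 0.14 Fjig [0.01 0.48 0.47] g 0.0422 tilt [0.071 0.043]
t 17.025 at [595.5 159.1 198.9] yaw 98.67 F [-0.06  0.47  0.47] g 0.0422 tilt [ 0.071  0.043 -0.997]
[[-36.9, 16.1, 9.6], [-36.9, 16.1, 9.6], [-36.8, 16.2, 9.6]] [0.0, 0.0, 0.0]
```

>>> {"api": "send_rows", "payload": {"delta_pos": [[-38,16,8],[-38,16,8],[-36,16,8],[0,0,0]], "turn": [0,0,0,0], "claw": [0.45,0.45,0.45,0.45]}}

```text
t: 17.52
position: [0.6648, 0.0486, 0.1731]
tcp_rot: [2.036, 2.353, 0.123]
ft_force: [-1.3, 0.3, 0.4]
grip_width: 0.0421
```

Run:
```python
from h import *
W2J()
c=cam("wrist");cv2.imwrite("pics/x.png",imaging.camera("wrist")); np.savez("x.npz",K=c[0],r=c[1],t=c[2]); W2J()
for d in nets.silhouettes("lever_knob","wrist")[:2]: print(d["score"],d["point"],d["mask"].sum())
```

```text
t 17.52 jig TCP 97.6 -74.1 z 173.1 dyaw -0.2 Fjig [-1.23  0.52  0.41] g 0.0421 tilt [0.072 0.042]
t 17.57 jig TCP 97.3 -72.7 z 173.5 dyaw -0.12 Fjig [ 0.14 -0.01 -0.27] g 0.0425 tilt [0.072 0.042]
0.73 [202.4, 298.3] 1191
```

View pics/x.png

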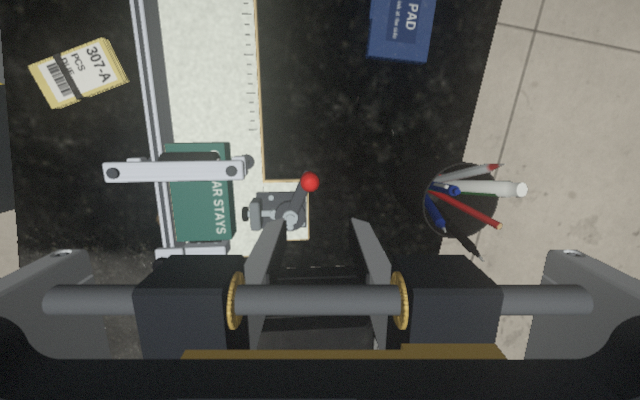

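Run:
```python
from h import *
z=np.load("x.npz"); c=(z['K'],z['r'],z['t'])
def wj(P):
    d=P[:2]-J[:2]; cc,s=np.cos(J[2]),np.sin(J[2]); return np.array([(cc*d[0]+s*d[1])*1000,(-s*d[0]+cc*d[1])*1000]).round(1)
for uv,h in [((310.5,182),.088),((290,215),.055)]: P=unproj(None,uv,h,c); print(P.round(4),wj(P))
for P in [(94,-54,93),(75,-102,52)]: 
    w=J2W(*P); print(proj(None,np.array(w[:3]),c))
plan([J2W(94,-54,130)])
```

```text
[0.6619 0.067  0.088 ] [ 97.4 -55.4]
[0.647  0.0217 0.055 ] [ 76. -98.]
[[307.13974517 181.48671694]]
[[289.20802177 217.66662283]]
t 17.625 at [664.1  51.  173.9] yaw 98.49 F [-0.56 -1.46 -0.32] g 0.0421 tilt [ 0.072  0.042 -0.996]
[[17.6, -3.2, 43.9]] [-0.0]
```

>>> {"api": "send_rows", "payload": {"delta_pos": [[12,-6,40],[3,-2,35],[0,0,0]], "turn": [0,0,0], "claw": [0.45,0.45,0.45], "squeeze": 10}}

```text
t: 18.0
position: [0.6589, 0.0721, 0.0997]
tcp_rot: [2.026, 2.359, 0.128]
ft_force: [-0.6, 0.5, 0.1]
grip_width: 0.0427
```

Run:
```python
from h import *
W2J()
c=cam("wrist");im=imaging.camera("wrist"); W2J()
cv2.imwrite("pics/y.png",cv2.resize(im[120:300,200:460],None,fx=3,fy=3,interpolation=cv2.INTER_CUBIC))
for P in [(95.5,-55,93),(95.5,-55,50)]: print(((proj(None,np.array(J2W(*P)[:3]),c)[0]-[200,120])*3).round())
```

```text
t 18.0 jig TCP 95.2 -49.9 z 99.7 dyaw 0.21 Fjig [-0.53  0.54  0.12] g 0.0427 tilt [0.076 0.043]
t 18.05 jig TCP 96.6 -50.4 z 101.9 dyaw 0.21 Fjig [0.55 0.21 0.95] g 0.0424 tilt [0.079 0.043]
[352. 342.]
[340. 289.]
```

View pics/y.png

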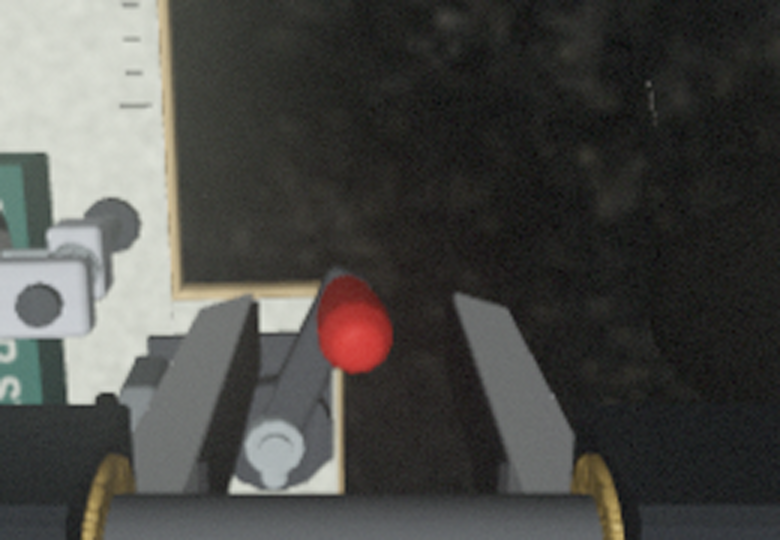

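>>> {"api": "send_rows", "payload": {"delta_pos": [[-5,-3,29],[0,0,3],[0,0,1],[0,0,1]], "turn": [0,0,0,0], "claw": [0.45,0.25,0,0], "squeeze": 10}}

```text
t: 18.55
position: [0.6653, 0.0689, 0.0762]
tcp_rot: [2.015, 2.351, 0.141]
ft_force: [-2.1, -1.5, -2.9]
grip_width: 0.0186
```

Run:
```python
from h import *
W2J()
im=imaging.camera("wrist"); W2J()
cv2.imwrite("pics/z.png",cv2.resize(im[120:300,200:460],None,fx=3,fy=3,interpolation=cv2.INTER_CUBIC))
```

```text
t 18.55 jig TCP 101.0 -54.1 z 76.2 dyaw 0.36 Fjig [-2.27 -1.13 -2.9 ] g 0.0186 tilt [0.091 0.041]
t 18.6 jig TCP 101.1 -54.1 z 76.1 dyaw 0.35 Fjig [-1.96 -1.26  1.03] g 0.0184 tilt [0.091 0.042]
```

View pics/z.png

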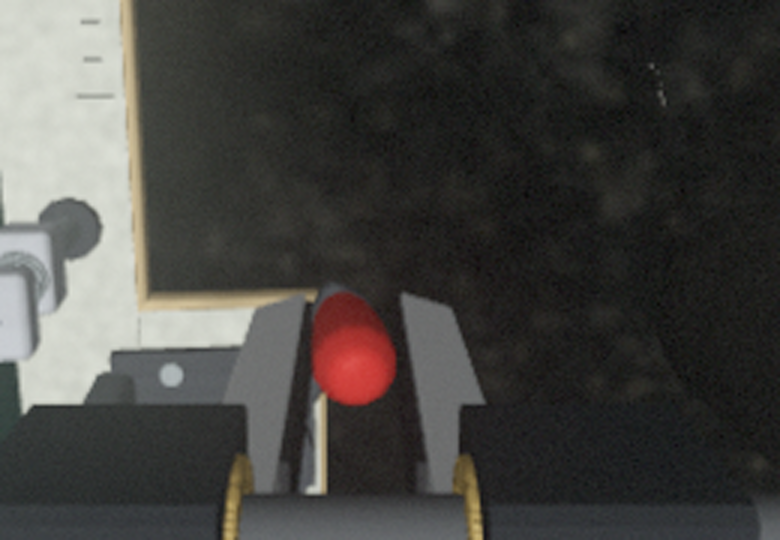

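>>> {"api": "send_rows", "payload": {"delta_pos": [[-6,9,0.5],[-8,7.5,0.5]], "turn": [0,0], "claw": [0,0]}}

```text
t: 18.85
position: [0.6828, 0.0585, 0.0761]
tcp_rot: [2.018, 2.355, 0.139]
ft_force: [-4.6, 1.3, 2.0]
grip_width: 0.0185
```

```bash
cat > lev.py <<'E'
from h import *
W2J()
st=telemetry.state(); d=np.array(st['position'])[:2]-J[:2]; c,s=np.cos(J[2]),np.sin(J[2]); M=R.from_rotvec(st['tcp_rot']).as_matrix()
t=-M[:2,2]*10
x=(c*d[0]+s*d[1])*1000-75.5+c*t[0]+s*t[1]; y=(-s*d[0]+c*d[1])*1000+101-s*t[0]+c*t[1]
a=np.degrees(np.arctan2(y,x)); print("r",np.hypot(x,y).round(1),"ang",a.round(1))
px,py=x,y
for k in range(1,5):
    b=np.radians(a-12.5*k); nx,ny=50*np.cos(b),50*np.sin(b); print([round(ny-py,1),round(nx-px,1)]); px,py=nx,ny
E
python3 lev.py
```

```text
t 18.85 jig TCP 116.8 -66.9 z 76.1 dyaw 0.35 Fjig [-4.32  2.01  2.04] g 0.0185 tilt [0.086 0.044]
r 52.7 ang 39.9
[np.float64(-10.8), np.float64(4.0)]
[np.float64(-10.2), np.float64(3.9)]
[np.float64(-10.8), np.float64(1.6)]
[np.float64(-10.9), np.float64(-0.7)]
```

>>> {"api": "send_rows", "payload": {"delta_pos": [[-10.5,4.5,0.5],[-10.5,3.5,0.5],[-11,1.5,0.5]], "turn": [0,0,0], "claw": [0,0,0]}}

```text
t: 19.23
position: [0.6974, 0.0275, 0.0755]
tcp_rot: [2.022, 2.359, 0.138]
ft_force: [-13.3, 3.8, 10.7]
grip_width: 0.0188
```

```bash
python3 lev.py
```

```text
t 19.23 jig TCP 126.7 -99.7 z 75.5 dyaw 0.35 Fjig [-12.63   5.73  10.66] g 0.0188 tilt [0.081 0.047]
r 50.4 ang 1.0
[np.float64(-10.8), np.float64(-1.4)]
[np.float64(-10.4), np.float64(-3.3)]
[np.float64(-9.4), np.float64(-5.5)]
[np.float64(-8.0), np.float64(-7.4)]
```

>>> {"api": "send_rows", "payload": {"delta_pos": [[-10.5,-4,0.5],[-10.5,-5,0.5]], "turn": [0,0], "claw": [0,0]}}

```text
t: 19.48
position: [0.6949, 0.0044, 0.0754]
tcp_rot: [2.02, 2.355, 0.146]
ft_force: [-4.0, 4.5, 5.9]
grip_width: 0.0185
```

```bash
python3 lev.py
```

```text
t 19.48 jig TCP 120.8 -122.2 z 75.4 dyaw 0.32 Fjig [-3.32  5.05  5.86] g 0.0185 tilt [0.088 0.048]
r 49.4 ang -25.9
[np.float64(-9.5), np.float64(-5.2)]
[np.float64(-7.7), np.float64(-7.7)]
[np.float64(-5.9), np.float64(-9.1)]
[np.float64(-3.8), np.float64(-10.2)]
```

>>> {"api": "send_rows", "payload": {"delta_pos": [[-9,-6,0.5],[-7,-8,0.5]], "turn": [0,0], "claw": [0,0]}}

```text
t: 19.73
position: [0.6898, -0.0121, 0.0758]
tcp_rot: [2.016, 2.344, 0.17]
ft_force: [18.3, 16.1, -4.7]
grip_width: 0.0214
```

```bash
python3 lev.py
```

```text
t 19.73 jig TCP 113.3 -137.8 z 75.8 dyaw 0.2 Fjig [20.49 13.2  -4.7 ] g 0.0214 tilt [0.105 0.054]
r 52.2 ang -45.4
[np.float64(-5.2), np.float64(-10.1)]
[np.float64(-4.7), np.float64(-9.8)]
[np.float64(-2.5), np.float64(-10.6)]
[np.float64(-0.2), np.float64(-10.9)]
```

>>> {"api": "send_rows", "payload": {"delta_pos": [[0,0,0],[0,0,0],[0,0,-30],[0,0,-50]], "turn": [0,0,0,0], "claw": [0.4,0.4,0.4,0.4]}}

```text
t: 20.23
position: [0.6789, -0.0199, 0.1512]
tcp_rot: [2.018, 2.346, 0.159]
ft_force: [0.5, 0.5, -0.6]
grip_width: 0.0375
```

Run:
```python
from h import *
W2J()
im=imaging.camera("wrist")
cv2.imwrite("pics/za.png",im)
```

```text
t 20.23 jig TCP 101.4 -143.9 z 151.2 dyaw 0.17 Fjig [ 0.55  0.42 -0.55] g 0.0375 tilt [0.099 0.05 ]
```

View pics/za.png

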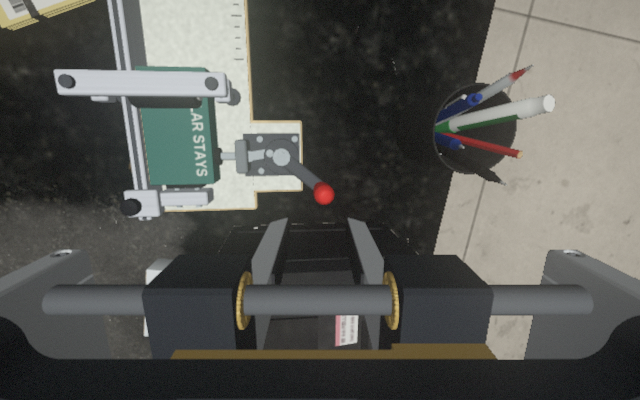

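Run:
```python
from h import *
c=cam("wrist")
def wj(P):
    d=P[:2]-J[:2]; cc,s=np.cos(J[2]),np.sin(J[2]); return np.array([(cc*d[0]+s*d[1])*1000,(-s*d[0]+cc*d[1])*1000])
k=wj(unproj(None,(324,194),.09,c)); p=wj(unproj(None,(282,157),.055,c)); print(k,p,np.degrees(np.arctan2(*(k-p)[::-1])))
plan([J2W(60,40,250)])
```

```text
[ 119.70167177 -136.09552995] [  81.70827057 -104.63547298] -39.626117182015825
t 20.275 at [683.1 -21.  160.7] yaw 98.71 F [4.01 0.8  4.46] g 0.0378 tilt [ 0.112  0.047 -0.993]
[[46.4, -11.2, -22.3], [46.4, -11.2, -22.3], [46.4, -11.3, -22.3], [46.4, -11.3, -22.3]] [0.0, 0.0, 0.0, 0.0]
```

>>> {"api": "send_rows", "payload": {"delta_pos": [[0,0,-40],[40,0,-40],[55,-25,-10],[60,-20,0],[0,0,0]], "turn": [0,0,0,0,0], "claw": [0.4,0.4,0.4,0.4,0.4]}}

```text
t: 20.9
position: [0.6057, 0.1196, 0.254]
tcp_rot: [2.008, 2.326, 0.168]
ft_force: [-0.0, -0.2, -0.8]
grip_width: 0.0377
```

Run:
```python
from h import *
W2J()
im=imaging.camera("wrist")
cv2.imwrite("pics/zb.png",cv2.resize(im[60:300,130:450],None,fx=2.4,fy=2.4,interpolation=cv2.INTER_CUBIC))
im=imaging.camera("top")
cv2.imwrite("pics/zc.png",cv2.resize(im[150:290,180:370],None,fx=4.2,fy=4.2,interpolation=cv2.INTER_CUBIC))
```

```text
t 20.9 jig TCP 49.6 5.0 z 254.0 dyaw -0.06 Fjig [-0.06 -0.18 -0.76] g 0.0377 tilt [0.119 0.041]
```

View pics/zb.png

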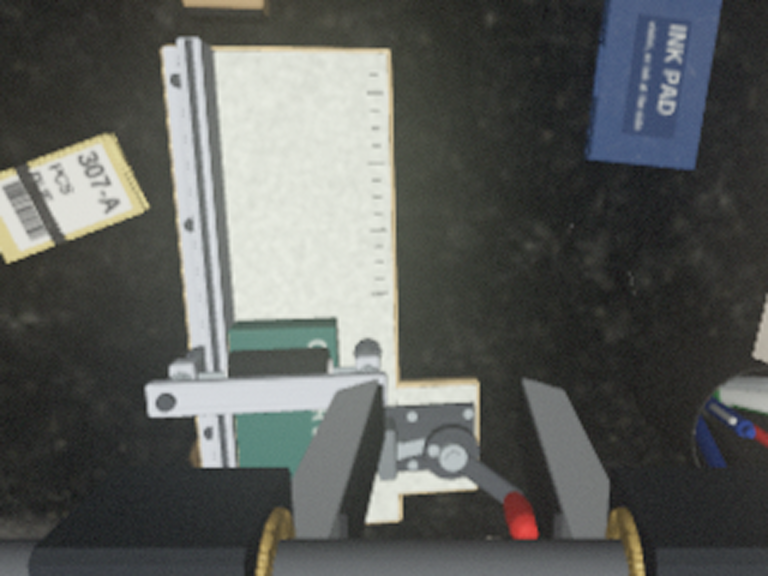

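View pics/zc.png

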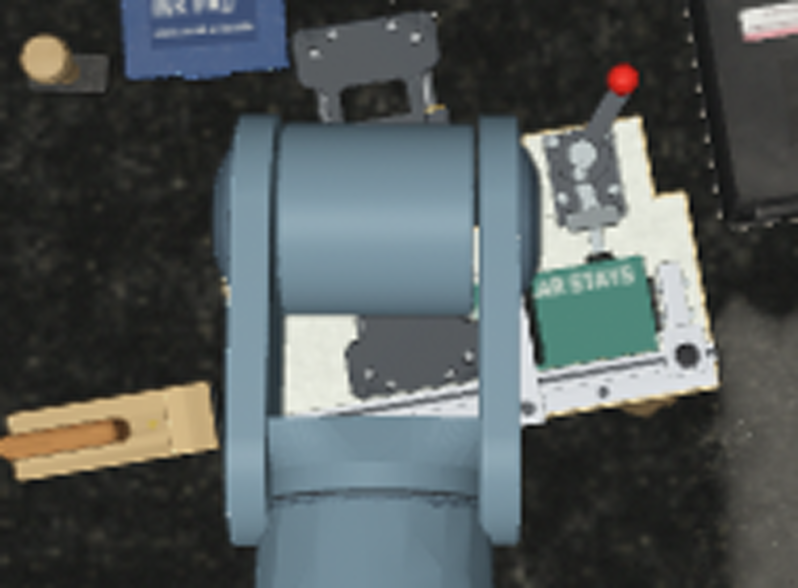

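Run:
```python
from h import *
f=lambda u,v:(180+u/4.2-.38,150+v/4.2-.38)
def wj(P):
    d=P[:2]-J[:2]; cc,s=np.cos(J[2]),np.sin(J[2]); return np.array([(cc*d[0]+s*d[1])*1000,(-s*d[0]+cc*d[1])*1000])
k0=wj(unproj("top",f(504,128),.09));k1=wj(unproj("top",f(622,78),.09))
for h in (.05,.06):
  p=wj(unproj("top",f(583,154),h))
  a=[np.degrees(np.arctan2(*(k-p)[::-1])) for k in (k0,k1)]
  print(k0,k1,p,np.linalg.norm(k0-p),np.linalg.norm(k1-p),a,np.radians(a[0]-a[1]))
print(np.linalg.norm(k1-k0), 2*np.arcsin(np.linalg.norm(k1-k0)/100))
```

```text
[ 94.79986552 -54.87957753] [ 113.06698575 -131.32085309] [  74.91443562 -100.9229734 ] 50.15400907251633 48.78163764461584 [np.float64(66.64123169707906), np.float64(-38.54593342165001)] 1.8358623621607544
[ 94.79986552 -54.87957753] [ 113.06698575 -131.32085309] [  73.91783358 -100.6620295 ] 50.319898320684764 49.72544197180805 [np.float64(65.48159192051683), np.float64(-38.06551412013316)] 1.8072379313210518
78.59361482816914 1.8084174455750137
```

Run:
```python
from h import *
print(telemetry.state()['t']); print(job.hand_in())
```

```text
21.0
the job is handed in; nothing more can be done
None
```

The job is handed in at t = 21 s. I used the stick to draw the carton snug on the fence and feed it under the roller until the stop was solid. Then I laid the stick down, swung the lever over, and moved the arm clear.

What the last checks showed:
- **Carton:** In the last pictures it lies straight along the fence with the clamp pad against its side. The stop's nose is visibly pushed in. The feed force jumped from about 6 N to 26 N at the end, which I read as the solid stop; the limit was 40 N.
- **Lever:** It was pushed to about 24 N at its end and stayed there when let go. The sweep measured from the pictures is about 1.81–1.84 rad. Added to the unknown start of 0–0.2 rad, that gives roughly 1.8–2.04 rad. Past centre is clear, but over 1.85 rad rests on the firm stop I felt, not on a direct reading.
- **Stick:** It lies flat on the counter behind the board's feed end, and in the top picture its nose is clear of the board.
- **Other things:** The ink pad and date stamp look unmoved. The small white carton was not in the last top picture, and I did not measure any of the three.

Two things went off plan:
- The stick's nose bumped the board's end edge once, at about 8 N, before the feed. I raised it and went on.
- The tool slowly drifted to about 0.12 rad of tilt over the run. I compensated for this in height.

I could not measure the pad's force on the carton or the exact travel of the stop's nose.

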